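Pin the waste box under the drop chute and clear the spent cartridges

TASK

Clear the spent reagent cartridges away: slide the white waste box along its rails fully home under the drop chute, then lock it there by threading the loose metal pin through the bores of both white brackets, right in until its square head meets the bracket. Then drop every cartridge on the bench down the chute into the box, and last of all slide the shutter closed over the chute's mouth. Leave the bottle, the jar and the tip box alone.

Things in the scene. Friction and masses are not known exactly. Their poses are not given: they have to be found in the camera images.
- station: fixed station carrying chute, brackets and rails; origin on the bench under the chute's centre, axes as bores (bores at y = -157 mm). Steel base plate 6 mm thick, x -75 to 75 mm, y -275 to 90 mm; the bench beyond is free. With the box home, the pin passes 9 mm behind its end; a box not home blocks the space between the brackets.
- wastebox (a joint): slide of the white waste box along station y, m: 0 parked, 0.12 fully home under the chute (end stop). Starts at 0 to 0.05, stays where left, slides at about 2 N. Box 90 mm wide (x), 205 mm long (y), top 94 mm above the bench; its -y end (80 mm) has a grey deck on top, the rest is open, 80 x 120 mm, 76 mm deep, and lies under the chute when home.
- box_tab (a point): middle of the black tab on the box's deck: 40 mm along station x, 10 mm thick along y, 30 mm tall, its middle 109 mm above the bench (top 124 mm). Rides with the box; pinch it from above or push it. Station axes: y is the way the box slides home.
- box_floor (a point): centre of the box's inner floor below its opening, 14 mm above the bench; rides with the box, station axes. Inside: x -40 to 40 mm, y -135 to 60 mm (y below -60 mm is under the deck); walls 5 mm, rim 76 mm above this floor.
- bores (a point): point midway between the two bracket bores on their common axis, 50 mm above the bench, fixed. x along the bores, away from the robot (within 0.15 rad of world x), y the way the box slides home, z up. Two white brackets 52 mm wide (y), 82 mm high: inner faces at x = -52 and 52 mm, outer at -62 and 62 mm, each with a 20 mm through bore, mouth chamfered.
- chute_mouth (a point): centre of the chute's mouth, 186 mm above the bench, fixed, axes as bores (it lies 157 mm further along y). The chute is a straight rectangular duct, inside 76 mm (x) by 100 mm (y), walls 5 mm, from 104 to 186 mm above the bench, on four posts. The shutter slides on its top.
- shutter (a joint): slide of the flat shutter on top of the chute, m: 0 closed over the mouth, 0.11 fully open (moved away along station +x). It starts open (0.092 to 0.11), stays where it is left, needs about 1.5 N.
- shutter_tab (a point): middle of the black tab on the shutter: 10 mm thick along station x, 40 mm along y, 30 mm tall, its middle 207 mm above the bench (top 222 mm; plate top 192 mm, plate 100 mm along x by 122 mm). Over the mouth's centre when closed; rides with the shutter. Station axes.
- pin_head (a point): metal locking pin, 90 g, 185 mm long, flat on the bench to the robot's right: heavier square head 16 x 16 x 45 mm (will not pass a bore), round shaft 16 mm across, 140 mm long, last 14 mm tapered to 6 mm. The point is the head's middle on the pin's axis, 8 mm above the bench; x points from tip to head: shoulder at x = -22.5 mm, tip at x = -162.5 mm.
- pin_tip (a point): the tip of the same pin, on its axis, axes as pin_head. Fully home it stands 16 mm beyond the far bracket's outer face.
- cart1_mid (a point): spent reagent cartridge lying flat on the bench: white plastic block 60 x 32 x 18 mm with a grey round cap (15 mm across, 12 mm long) on its +x end, 50 g. The point is the block's middle, 9 mm above its underside; x along its length to the cap, y across the 32 mm width, z up. Two to four are there; absent ones are None from the start.
- cart2_mid (a point): spent reagent cartridge lying flat on the bench: white plastic block 60 x 32 x 18 mm with a grey round cap (15 mm across, 12 mm long) on its +x end, 50 g. The point is the block's middle, 9 mm above its underside; x along its length to the cap, y across the 32 mm width, z up. Two to four are there; absent ones are None from the start.
- cart3_mid (a point): spent reagent cartridge lying flat on the bench: white plastic block 60 x 32 x 18 mm with a grey round cap (15 mm across, 12 mm long) on its +x end, 50 g. The point is the block's middle, 9 mm above its underside; x along its length to the cap, y across the 32 mm width, z up. Two to four are there; absent ones are None from the start.
- cart4_mid (a point): spent reagent cartridge lying flat on the bench: white plastic block 60 x 32 x 18 mm with a grey round cap (15 mm across, 12 mm long) on its +x end, 50 g. The point is the block's middle, 9 mm above its underside; x along its length to the cap, y across the 32 mm width, z up. Two to four are there; absent ones are None from the start.
- pin: the locking pin; origin on its axis at the shoulder, axes as pin_head.
- cart1: cartridge of cart1_mid; origin at the middle of its underside, same axes.
- cart2: cartridge of cart2_mid; origin at the middle of its underside, same axes.
- cart3: cartridge of cart3_mid; origin at the middle of its underside, same axes.
- cart4: cartridge of cart4_mid; origin at the middle of its underside, same axes.
- bottle: bystander: amber reagent bottle 66 mm in diameter, 160 mm tall; origin under its centre. Leave alone.
- jar: bystander: white jar 70 mm in diameter, 90 mm tall; origin under its centre. Leave alone.
- tipbox: bystander: grey pipette-tip box 85 x 120 x 68 mm; origin under its centre. Leave alone.

How it is judged (in metres and radians):
On the way, in this order (a step that is already met when the one before it is completed fails the run):
1. the waste box is fully home under the chute (value of joint wastebox above 0.11 m), for 0.2 s.
2. the pin is threaded through both brackets, its head at the bracket (value of joint wastebox above 0.105 m and y of pin_head in the frame of bores between -0.007 and 0.007 m and z of pin_head in the frame of bores between -0.007 and 0.007 m and y of pin_tip in the frame of bores between -0.007 and 0.007 m and z of pin_tip in the frame of bores between -0.007 and 0.007 m and ((x of pin_tip in the frame of bores below -0.068 m and x of pin_head in the frame of bores above 0.05 m) or (x of pin_tip in the frame of bores above 0.068 m and x of pin_head in the frame of bores below -0.05 m))), for 0.2 s.
3. every cartridge is in the waste box (all of step 2 and x of cart1_mid in the frame of box_floor between -0.045 and 0.045 m and y of cart1_mid in the frame of box_floor between -0.14 and 0.065 m and z of cart1_mid in the frame of box_floor between -0.005 and 0.08 m and x of cart2_mid in the frame of box_floor between -0.045 and 0.045 m and y of cart2_mid in the frame of box_floor between -0.14 and 0.065 m and z of cart2_mid in the frame of box_floor between -0.005 and 0.08 m and x of cart3_mid in the frame of box_floor between -0.045 and 0.045 m and y of cart3_mid in the frame of box_floor between -0.14 and 0.065 m and z of cart3_mid in the frame of box_floor between -0.005 and 0.08 m and x of cart4_mid in the frame of box_floor between -0.045 and 0.045 m and y of cart4_mid in the frame of box_floor between -0.14 and 0.065 m and z of cart4_mid in the frame of box_floor between -0.005 and 0.08 m), for 0.2 s.
4. the shutter is closed (x of cart1_mid in the frame of box_floor between -0.045 and 0.045 m and y of cart1_mid in the frame of box_floor between -0.14 and 0.065 m and z of cart1_mid in the frame of box_floor between -0.005 and 0.08 m and x of cart2_mid in the frame of box_floor between -0.045 and 0.045 m and y of cart2_mid in the frame of box_floor between -0.14 and 0.065 m and z of cart2_mid in the frame of box_floor between -0.005 and 0.08 m and x of cart3_mid in the frame of box_floor between -0.045 and 0.045 m and y of cart3_mid in the frame of box_floor between -0.14 and 0.065 m and z of cart3_mid in the frame of box_floor between -0.005 and 0.08 m and x of cart4_mid in the frame of box_floor between -0.045 and 0.045 m and y of cart4_mid in the frame of box_floor between -0.14 and 0.065 m and z of cart4_mid in the frame of box_floor between -0.005 and 0.08 m and value of joint shutter below 0.01 m), for 0.2 s.
At the end, for the whole second after the job is handed in: Box joint above 0.105 m; pin in both bores (head and tip within 7 mm of the bore axis, tip at least 6 mm beyond the far bracket, so its head within 10 mm of its bracket); every cartridge present inside the box; shutter within 10 mm of closed; all at rest (all of step 2 and all of step 4 and linear speed of each of cart1, cart2, cart3, cart4, pin below 0.03 m/s); the robot touches nothing.
It fails at once if a cartridge is put into the box before the box is home under the chute (((x of cart1_mid in the frame of box_floor between -0.045 and 0.045 m and y of cart1_mid in the frame of box_floor between -0.14 and 0.065 m and z of cart1_mid in the frame of box_floor between -0.005 and 0.08 m) or (x of cart2_mid in the frame of box_floor between -0.045 and 0.045 m and y of cart2_mid in the frame of box_floor between -0.14 and 0.065 m and z of cart2_mid in the frame of box_floor between -0.005 and 0.08 m) or (x of cart3_mid in the frame of box_floor between -0.045 and 0.045 m and y of cart3_mid in the frame of box_floor between -0.14 and 0.065 m and z of cart3_mid in the frame of box_floor between -0.005 and 0.08 m) or (x of cart4_mid in the frame of box_floor between -0.045 and 0.045 m and y of cart4_mid in the frame of box_floor between -0.14 and 0.065 m and z of cart4_mid in the frame of box_floor between -0.005 and 0.08 m)) and value of joint wastebox below 0.1 m).
It fails at once if a cartridge is put into the box before the pin locks it (((x of cart1_mid in the frame of box_floor between -0.045 and 0.045 m and y of cart1_mid in the frame of box_floor between -0.14 and 0.065 m and z of cart1_mid in the frame of box_floor between -0.005 and 0.08 m) or (x of cart2_mid in the frame of box_floor between -0.045 and 0.045 m and y of cart2_mid in the frame of box_floor between -0.14 and 0.065 m and z of cart2_mid in the frame of box_floor between -0.005 and 0.08 m) or (x of cart3_mid in the frame of box_floor between -0.045 and 0.045 m and y of cart3_mid in the frame of box_floor between -0.14 and 0.065 m and z of cart3_mid in the frame of box_floor between -0.005 and 0.08 m) or (x of cart4_mid in the frame of box_floor between -0.045 and 0.045 m and y of cart4_mid in the frame of box_floor between -0.14 and 0.065 m and z of cart4_mid in the frame of box_floor between -0.005 and 0.08 m)) and distance between pin_head and bores above 0.13 m).
It fails at once if a bystander (bottle, jar, tip box) is pushed more than 40 mm or tipped over (distance of any of bottle, jar, tipbox from where it was at the start of the episode above 0.04 m or angle between any of bottle, jar, tipbox's own z axis and vertical above 0.5 rad).
Of cart1, cart2, cart3, cart4 only 2 to 4 are there at a start; the rules pass over those that are not, and their reading is None.
At some moment in a run one of cart1, cart2, cart3, cart4 may be knocked a few centimetres aside while the robot is not near it.
Once in a run the grip may slacken for a moment while it holds something.
It also fails if it takes over 210 s, if anything falls off the work surface, if the arm or the gripper's body presses on something with over 40 N, if the wrist force passes 120 N, or if a joint passes its speed limit or range.

ROBOT

A 7-joint arm with a two-finger parallel gripper is mounted at the origin on the work surface. World frame = base frame: x ahead of the robot, y to its left, z up, the work surface at z = 0. Lengths are in m, angles in degrees, forces in N, time in s.
With the tool pointing down it reaches from about 0.35 to 0.9 m from the base axis. Payload 8.1 kg.
Tool frame: the origin (TCP) lies on the mounting face of the last link; the fingertips stand 173 mm ahead of it and the grasp point (between the pads) lies 155 mm ahead of it; z points along the fingers, y is the line along which they close (so a half turn about z gives the same grasp; the last joint's range is limited). The gripper opens to 85 mm and grips with 20 to 120 N. Pads are 22 mm wide; open, the fingers measure 114 mm over their backs; the gripper's body (76 mm by 85 mm) begins 54 mm behind the grasp point. The pads swing forward as they close: fully open they stand 13 mm farther back than shut.
Start: joints at [69.981, 24.895, 1.432, 90.138, -0.665, 64.973, -4.303], TCP at [0.153, -0.606, 0.405] pointing down, gripper open.
Joint ranges: [-149.89, 149.89], [-25.12, 119.58], [-72.63, 75.52], [4.76, 147.25], [-75.54, 255.54], [6.69, 114.76], [-157.13, 157.13]. Speed limits (degrees/s): [127.2, 127.2, 172.46, 172.46, 180, 180, 180].

INTERFACE

Orientations are given as [roll, pitch, yaw] about the fixed x, y, z axes, in that order (R = Rz(yaw) Ry(pitch) Rx(roll)).
In Python, from cell import env gives the robot as it stands.
- The arm moves only by the tool arm_command, never from a script. Its argument "deltas" is a list of rows, each a list of 7 numbers: the closure, from -1 (fully open) to 1 (shut), then the shift along the tool's x, y, z in mm, then the turn, a rotation vector about the tool's x, y, z in degrees. In form: [[claw, x, y, z, ax, ay, az], ...]. A call has 1 to 5 rows; each row shifts and turns the commanded pose from where the row before left it, along the tool's axes as they then stand; what a row does not reach is not made up. A row lasts 1/12 s, in which the tool goes at most 41.7 mm and 7.16 degrees, less where a joint would pass 70% of its speed; a pose out of reach is approached as far as the arm can. A call with a gripper value outside its range is refused whole. The fingers move at their own pace and stop on an object; "force" is the grip in N (left out, the last holds). Time passes only in rows, so rows that do not move let the fingers close. It gives the time, the measured TCP pose, the force, the opening and the grip force at its end, in the units of the state.
- env.observe(): the state, without advancing time (a new reading comes with each control period).
- env.snapshot(name): name is "scene" or "top" or "wrist"; returns the picture (384x512x3 uint8, red, green, blue); there is no depth.
- env.calibration(name): a dict with "K" (3x3 intrinsics, pixels), "xyz" and "orientation" of the camera in the world. Camera axes: x right, y down, z forward; pixel columns grow to the right and rows downward; lengths in m; the calibration is good to about 2 mm. A picture is of the moment at which its call begins: read the wrist's pose just before it. calibration takes no time and is no camera call; for the wrist camera it gives the pose at the moment of the call.
- env.hand_in(): hands the job in; it is judged then, once.
Trained networks look in the newest picture that a camera, given by its name, has taken for a name from the list of things; names that differ only in an ending like _2 or _b are one class to them, and where a whole thing is asked for, a point or a joint stands for the part that bears it (a point fixed in the world has none). Each returns a list of dicts, best first, with "p" (0 to 1); they miss things now and then, are a little off and sometimes report something else, mostly with a low value. They report only what shows in the picture. A call takes as long as a camera call.
- env.regions_of(thing, camera): "pixels" (384x512 bool, what is visible of it) and "extent" ([left, top, width, height] in pixels, round what is visible of it).
- env.mark_of(thing, camera): "position" ([row, column] in pixels: a listed point, or the origin of a listed thing).
The state is a dict: "time": time; "joint_positions": joint angles; "joint_velocities": joint speeds; "effort": joint torques, N m; "tcp_pos": TCP position; "tcp_rot": TCP orientation; "ft_force": force on the tool from outside, world axes, zero at the start; "torque": the same for the moment, N m; "width": opening from 0.0 (shut) to 1.0 (fully open); "finger_force": force on a finger pad.
Only numpy, scipy, OpenCV 4.12 (cv2) and the standard library are available. Lean on these libraries where they do the work, as an engineer would, in place of code of your own. Each camera call takes 0.05 s, during which the arm holds its last target. There are 200 camera calls.

## Working session

There is one attempt and no reset: what is moved stays moved. The work goes in short steps, Python scripts to look and compute and a tool call to move; the robot and the scene stay as the last step left them, time stands still between calls to the robot, and variables do not carry over. Pictures are saved under pics/ and viewed, at most 14 in all, crops included, and the job is handed in when it is done.

Besides the shell and the picture viewer there is one more tool, called after "Emit:" as name(argument=value, ...), one argument or row to a line, values as JSON. arm_command: Moves the arm, as the interface text tells. Its arguments: {"type":"object","properties":{"deltas":{"type":"array","items":{"type":"array","items":{"type":"number"}}},"force":{"type":"number"}},"required":["deltas"]}

```bash
ls; mkdir -p pics; cat > h.py <<'E'
import numpy as np, cv2
from scipy.spatial.transform import Rotation as R
from cell import env
def cal(c):
    k=env.calibration(c); return np.array(k["K"]),np.array(k["xyz"]),R.from_euler('xyz',k["orientation"],degrees=True).as_matrix()
def ray(c,rc,z,k=None):
    K,p,M=k or cal(c); d=M@np.linalg.solve(K,[rc[1],rc[0],1.]); return p+d*(z-p[2])/d[2]
def proj(c,P,k=None):
    K,p,M=k or cal(c); q=K@(M.T@(np.array(P)-p)); return q[1]/q[2],q[0]/q[2]
def save(c,n):
    im=env.snapshot(c); cv2.imwrite(f'pics/{n}.png',im[:,:,::-1]); return im
E
python3 - <<'E'
from h import *
for c in ['scene','top']:
    print(c,env.calibration(c)); save(c,c+'0')
print(env.observe())
Z=dict(bores=.05,chute_mouth=.186,box_tab=.109,shutter_tab=.207,pin_head=.008,pin_tip=.008,cart1_mid=.009,bottle=0,jar=0,tipbox=0)
for t,z in Z.items():
  for c in ['top','scene']:
    for m in env.mark_of(t,c)[:5]: print(t,c,round(m['p'],2),np.round(m['position'],1),np.round(ray(c,m['position'],z),4))
E
```

```text
pics
scene {'K': array([[399.04476328,   0.        , 257.8578294 ],
       [  0.        , 399.04476328, 186.39971208],
       [  0.        ,   0.        ,   1.        ]]), 'xyz': array([1.09679686, 0.82692226, 0.7405586 ]), 'orientation': array([-120.61508161,    0.58646946,  147.62291363])}
top {'K': array([[494.52602842,   0.        , 258.51469413],
       [  0.        , 494.52602842, 201.42375537],
       [  0.        ,   0.        ,   1.        ]]), 'xyz': array([ 0.39437429, -0.0130627 ,  1.4559156 ]), 'orientation': array([-172.28692118,    0.1754398 ,  -89.89668523])}
{'time': 0.1, 'joint_positions': array([69.98157679, 24.93262174,  1.43032094, 90.18345097, -0.66308648,
       64.97296269, -4.30280002]), 'joint_velocities': array([ 0.02534049, -0.12415571,  0.03346471, -0.18428378, -0.01608598,
        0.02438108,  0.04091327]), 'effort': array([ 2.43962255e-03, -6.71756172e+01,  1.02746062e+00, -3.16900992e+01,
        1.56763871e-02,  7.24814294e-03,  1.57049362e-05]), 'tcp_pos': array([ 0.15260294, -0.60587388,  0.40400536]), 'tcp_rot': array([-1.79919689e+02,  8.52309332e
[... 1082 characters left out ...]
 [209.9 126.9] [0.5646 0.3797 0.009 ]
cart1_mid top 0.4 [245.7 239.2] [0.4599 0.0478 0.009 ]
cart1_mid scene 0.64 [311.5 353.1] [0.563  0.3884 0.009 ]
bottle top 0.8 [166.  146.3] [0.6984 0.3288 0.    ]
bottle top 0.32 [240.7 122.3] [0.4744 0.3923 0.    ]
bottle scene 0.71 [179.3 216.3] [ 0.5356 -0.3645  0.    ]
bottle scene 0.56 [325.3 289.8] [0.7066 0.3342 0.    ]
jar top 0.68 [166.8 364. ] [ 0.6967 -0.3242 -0.    ]
jar scene 0.63 [195.2 179.6] [ 0.6962 -0.3345  0.    ]
tipbox top 0.82 [145.9 207.9] [0.7604 0.1448 0.    ]
tipbox top 0.7 [270.1 402.2] [ 0.3902 -0.4272  0.    ]
tipbox scene 0.87 [284.9 230.8] [ 0.7578  0.148  -0.    ]
tipbox scene 0.48 [176.  263.3] [ 0.374  -0.2884  0.    ]
```

```bash
python3 - <<'E'
import cv2
a=cv2.imread('pics/top0.png');cv2.imwrite('pics/top0b.png',cv2.resize(a,(800,600),interpolation=2))
b=cv2.imread('pics/scene0.png');cv2.imwrite('pics/scene0b.png',cv2.resize(b,(800,600),interpolation=2))
E
```

```text
(no output)
```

View pics/top0b.png

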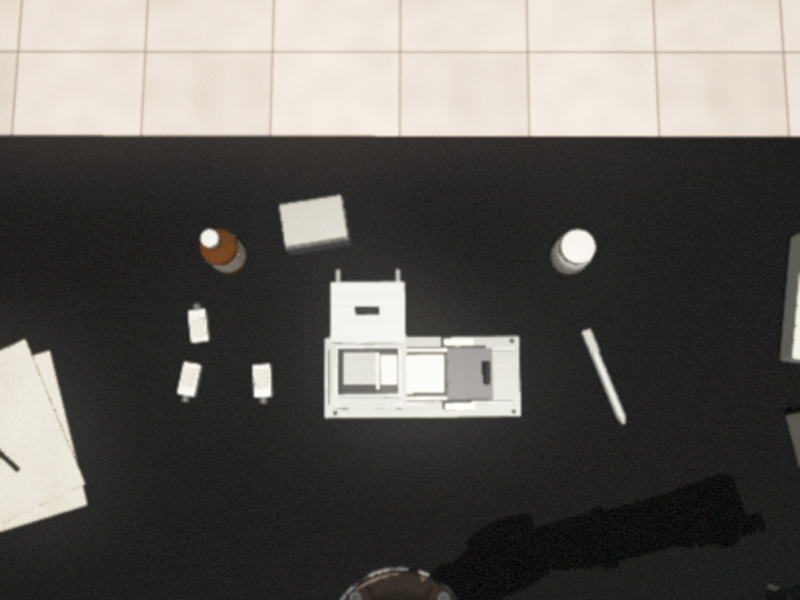

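View pics/scene0b.png

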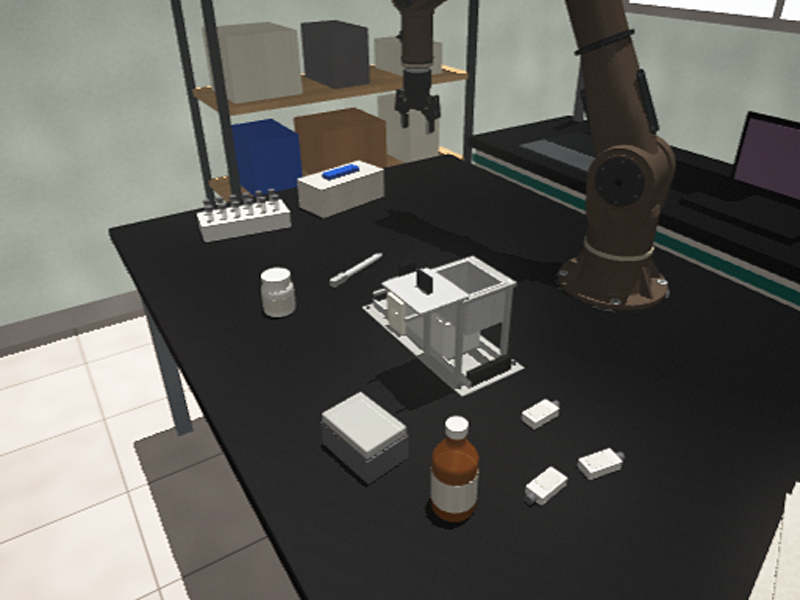

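```bash
python3 - <<'E'
from h import *
im=cv2.imread('pics/top0.png')
x0,y0,s=195,170,5
c=cv2.resize(im[y0:y0+110,x0:x0+160],None,fx=s,fy=s,interpolation=2)
k=cal('top')
def line(P,Q,col):
    a,b=[ (int((p[1]+.5-x0)*s),int((p[0]+.5-y0)*s)) for p in (proj('top',P,k),proj('top',Q,k))]
    cv2.line(c,a,b,col,1)
# plate fit: bright mask contour
g=cv2.cvtColor(im,cv2.COLOR_BGR2GRAY)
for cc in [(240,290),(340,226)]: print(g[cc] if 0 else '')
for u in (328,330,332): print(g[210:275,u].tolist() if u==330 else '')
rows={}
for r in range(222,260,6):
    prof=g[r,320:345].astype(float); i=np.argmin(np.diff(prof)); print('right',r,320+i+.5, ray('top',(r,320+i+.5),.006,k)[:2].round(4))
for u in range(215,330,15):
    prof=g[255:280,u].astype(float); i=np.argmin(np.diff(prof)); print('bot',u,255+i+.5, ray('top',(255+i+.5,u),.006,k)[:2].round(4))
for u in range(265,330,10):
    prof=g[205:225,u].astype(float); i=np.argmax(np.diff(prof)); print('top',u,205+i+.5, ray('top',(205+i+.5,u),.006,k)[:2].round(4))
cv2.imwrite('pics/c0.png',c)
for cam in ['wrist']: print(env.calibration(cam))
for q in env.regions_of('cart1','top')[:6]: print(q['p'],q['extent'])
E
```

```text
[36, 43, 40, 46, 92, 165, 217, 224, 222, 225, 226, 226, 225, 223, 223, 225, 224, 225, 226, 228, 230, 227, 228, 230, 230, 228, 227, 226, 227, 227, 230, 229, 230, 232, 232, 232, 233, 233, 233, 232, 234, 233, 233, 233, 236, 237, 237, 239, 232, 234, 236, 233, 223, 212, 222, 219, 141, 62, 43, 43, 46, 38, 40, 45, 44]

right 222 331.5 [ 0.53  -0.223]
right 228 331.5 [ 0.5123 -0.2227]
right 234 331.5 [ 0.4947 -0.2224]
right 240 332.5 [ 0.4771 -0.225 ]
right 246 332.5 [ 0.4596 -0.2247]
right 252 332.5 [ 0.4422 -0.2244]
right 258 332.5 [ 0.4248 -0.224 ]
bot 215 266.5 [0.3996 0.1179]
bot 230 266.5 [0.3997 0.0743]
bot 245 266.5 [0.3998 0.0307]
bot 260 266.5 [ 0.3999 -0.0129]
bot 275 266.5 [ 0.3999 -0.0565]
bot 290 266.5 [ 0.4    -0.1001]
bot 305 266.5 [ 0.4001 -0.1437]
bot 320 265.5 [ 0.403  -0.1873]
top 265 215.5 [ 0.5489 -0.0275]
top 275 215.5 [ 0.5489 -0.0569]
top 285 216.5 [ 0.546  -0.0864]
top 295 215.5 [ 0.549  -0.1159]
top 305 214.5 [ 0.552  -0.1453]
top 315 214.5 [ 0.5521 -0.1748]
top 325 214.5 [ 0.5521 -0.2043]
{'K': array([[306.25307041,   0.        , 254.74749703],
       [  0.        , 306.25307041, 191.28290427],
       [  0.        ,   0.        ,   1.        ]]), 'xyz': array([ 0.22789097, -0.5875194 ,  0.37414652]), 'orientation': array([ 1.62236318e+02,  2.38662501e-02, -7.58376219e+01])}
0.83 [114.6, 233.5, 15.8, 24.3]
0.68 [160.6, 231.8, 15.2, 26.9]
0.57 [119.2, 197.0, 12.5, 19.9]
```

View pics/c0.png

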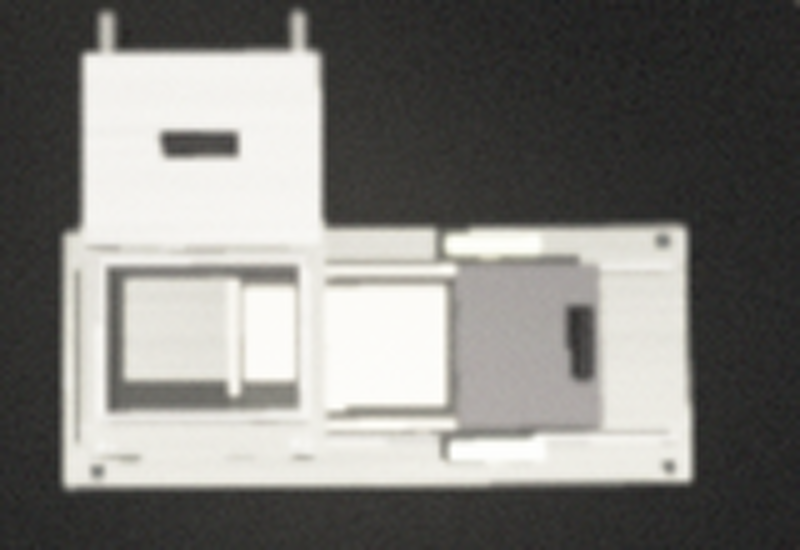

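Emit:
arm_command(
  deltas=[
    [1,0,0,0,0,0,6.7],
    [1,0,0,0,0,0,6.7],
    [1,25,-30,0,0,0,0],
    [1,25,-30,0,0,0,0],
    [1,25,-30,0,0,0,0],
  ],
)

```text
time: 1.57
tcp_pos: [0.2269, -0.5142, 0.4045]
tcp_rot: [180.0, 0.0, 0.6]
ft_force: [1.1, -0.6, 0.2]
width: 0.3
finger_force: 0.0
```

Emit:
arm_command(
  deltas=[
    [1,25,-30,0,0,0,0],
    [1,25,-30,0,0,0,0],
    [1,0,0,0,0,0,0],
  ],
)

```text
time: 1.82
tcp_pos: [0.2815, -0.4484, 0.4049]
tcp_rot: [-179.8, -0.2, 1.3]
ft_force: [0.9, 0.5, 0.1]
width: 0.002
finger_force: 0.0
```

```bash
python3 - <<'E'
from h import *
print(env.observe()['tcp_pos'])
im=save('wrist','w1'); k=cal('wrist')
cv2.imwrite('pics/w1b.png',cv2.resize(cv2.imread('pics/w1.png'),(800,600),interpolation=2))
for t,z in dict(pin_head=.008,pin_tip=.008,bores=.05,box_tab=.109).items():
    for m in env.mark_of(t,'wrist')[:3]: print(t,round(m['p'],2),np.round(m['position'],1),ray('wrist',m['position'],z,k).round(4))
E
```

```text
[ 0.28149718 -0.44844743  0.40493161]
pin_tip 0.7 [ 62.6 227.1] [ 0.3888 -0.4183  0.008 ]
```

View pics/w1b.png

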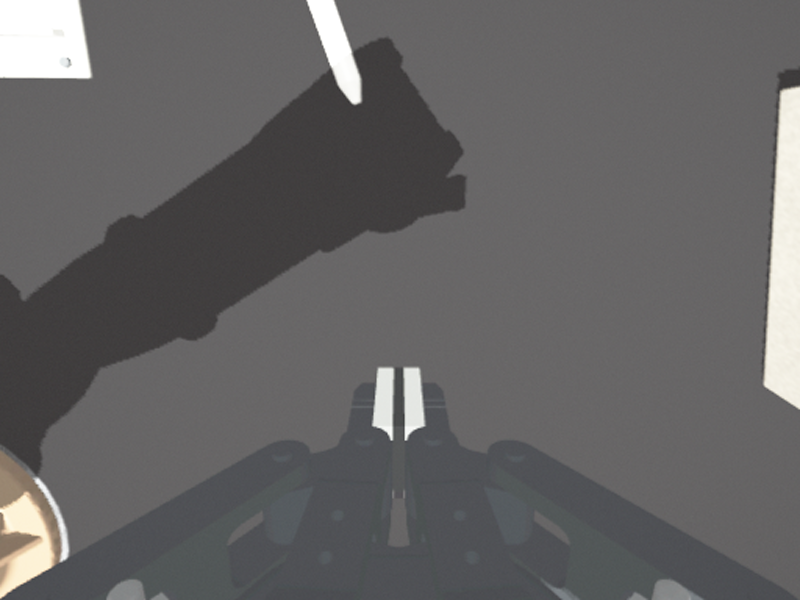

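Emit:
arm_command(
  deltas=[
    [1,25,-30,0,0,0,0],
    [1,25,-30,0,0,0,0],
    [1,25,-30,0,0,0,0],
    [1,25,-30,0,0,0,0],
    [1,25,-30,0,0,0,0],
  ],
)

```text
time: 2.48
tcp_pos: [0.3989, -0.303, 0.4048]
tcp_rot: [180.0, 0.0, 0.5]
ft_force: [1.0, -0.7, -1.0]
width: -0.003
finger_force: 0.0
```

```bash
python3 - <<'E'
from h import *
print(env.observe()['tcp_pos'])
im=save('wrist','w2'); k=cal('wrist')
cv2.imwrite('pics/w2b.png',cv2.resize(cv2.imread('pics/w2.png'),(800,600),interpolation=2))
for t,z in dict(pin_head=.008,pin_tip=.008,bores=.05,box_tab=.109).items():
    for m in env.mark_of(t,'wrist')[:3]: print(t,round(m['p'],2),np.round(m['position'],1),ray('wrist',m['position'],z,k).round(4))
E
```

```text
[ 0.39889164 -0.30298687  0.4047521 ]
pin_head 0.61 [ 28.8 304.9] [ 0.5499 -0.3463  0.008 ]
pin_tip 0.97 [167.9 345. ] [ 0.3981 -0.4059  0.008 ]
box_tab 0.67 [89.3 69.1] [ 0.4828 -0.141   0.109 ]
box_tab 0.48 [90.3  5. ] [ 0.481  -0.0878  0.109 ]
```

View pics/w2b.png

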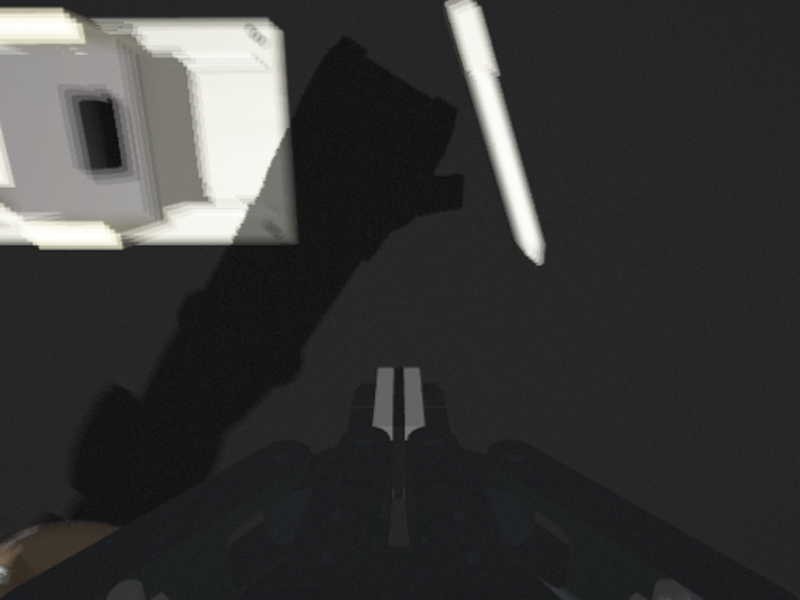

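Emit:
arm_command(
  deltas=[
    [1,25,-30,0,0,0,0],
    [1,22,-25,0,0,0,0],
    [1,17,-20,0,0,0,0],
    [1,0,0,0,0,0,0],
    [1,0,0,0,0,0,0],
  ],
)

```text
time: 3.15
tcp_pos: [0.4618, -0.228, 0.4045]
tcp_rot: [180.0, 0.0, 0.7]
ft_force: [-1.0, -0.7, -0.5]
width: 0.004
finger_force: 0.0
```

```bash
cat >> h.py <<'E'
def marks(cam,Z,n=2):
    im=save(cam,'last'); k=cal(cam); print(env.observe()['tcp_pos'].round(4),env.observe()['tcp_rot'].round(2))
    for t,z in Z.items():
        for m in env.mark_of(t,cam)[:n]: print(t,round(m['p'],2),np.round(m['position'],1),ray(cam,m['position'],z,k).round(4))
    return k
E
python3 - <<'E'
from h import *
k=marks('wrist',dict(pin_head=.008,pin_tip=.008,bores=.05,box_tab=.109,shutter_tab=.207,chute_mouth=.186))
np.save('kw3.npy',np.array(k,dtype=object),allow_pickle=True)
cv2.imwrite('pics/w3b.png',cv2.resize(cv2.imread('pics/last.png'),(800,600),interpolation=2))
E
```

```text
[ 0.461  -0.2289  0.4045] [1.7996e+02 5.0000e-02 6.0000e-01]
pin_head 0.62 [ 92.9 367.5] [ 0.5399 -0.357   0.008 ]
pin_head 0.58 [167.2 166.7] [ 0.4508 -0.1219  0.008 ]
pin_tip 0.61 [215.9 396. ] [ 0.3897 -0.4123  0.008 ]
shutter_tab 0.3 [216.5 396.8] [ 0.4703 -0.313   0.207 ]Traceback (most recent call last):
  File "<stdin>", line 3, in <module>
ValueError: could not broadcast input array from shape (3,3) into shape (3,)
```

```bash
python3 - <<'E'
from h import *
cv2.imwrite('pics/w3b.png',cv2.resize(cv2.imread('pics/last.png'),(800,600),interpolation=2))
E
```

```text
(no output)
```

View pics/w3b.png

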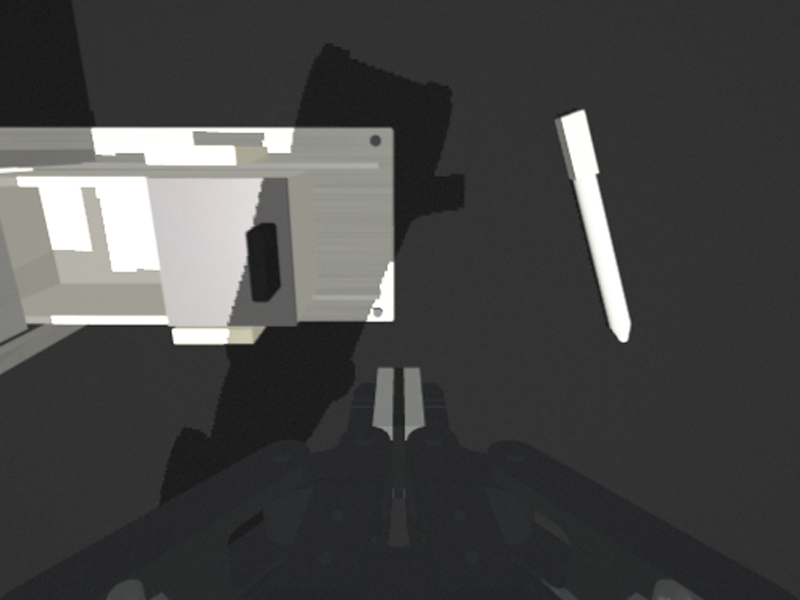

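```bash
cat > m.py <<'E'
import sys
from h import *
def pts(L,cam='wrist'):
    k=cal(cam)
    for n,u,v,z in L:
        print(n,ray(cam,((v+.5)/1.5625-.5,(u+.5)/1.5625-.5),z,k).round(4))
E
python3 - <<'E'
from m import *
pts([('corner far',394,128,.006),('corner near',394,321,.006),('tabTL',247,232,.124),('tab TR',278,235,.124),('tab bR',278,290,.124),('tab bL',250,298,.124),
('tabtop',264,223,.124),('tabbot',264,302,.124),
('nbr l',172,328,.082),('nbr r',253,328,.082),('nbr l2',172,343,.082),('nbr r2',253,343,.082),('fbr',145,150,.082),('fbr r',236,165,.082),('deck right top',288,178,.094),('deck right bot',296,325,.094),
('head end a',559,118,.016),('head end b',583,110,.016),('shoulder l',572,178,.016),('shoulder r',597,173,.016),('tip',625,341,.008)])
E
```

```text
corner far [ 0.551  -0.2245  0.006 ]
corner near [ 0.4019 -0.2257  0.006 ]
tabTL [ 0.4947 -0.1488  0.124 ]
tab TR [ 0.4933 -0.165   0.124 ]
tab bR [ 0.4631 -0.163   0.124 ]
tab bL [ 0.4583 -0.1473  0.124 ]
tabtop [ 0.4996 -0.1581  0.124 ]
tabbot [ 0.4561 -0.1548  0.124 ]
nbr l [ 0.4236 -0.0811  0.082 ]
nbr r [ 0.4242 -0.134   0.082 ]
nbr l2 [ 0.413  -0.0797  0.082 ]
nbr r2 [ 0.4136 -0.1332  0.082 ]
fbr [ 0.5348 -0.0801  0.082 ]
fbr r [ 0.5269 -0.1324  0.082 ]
deck right top [ 0.5206 -0.1652  0.094 ]
deck right bot [ 0.4313 -0.165   0.094 ]
head end a [ 0.5586 -0.3401  0.016 ]
head end b [ 0.564  -0.3563  0.016 ]
shoulder l [ 0.5179 -0.3542  0.016 ]
shoulder r [ 0.5216 -0.3719  0.016 ]
tip [ 0.3872 -0.4168  0.008 ]
```

Emit:
arm_command(
  deltas=[
    [1,16,-22,10,0,0,0],
    [1,0,0,40,0,0,0],
    [1,0,0,40,0,0,0],
    [1,0,0,38,0,0,0],
    [1,0,0,0,0,0,0],
  ],
)

```text
time: 3.92
tcp_pos: [0.4748, -0.2044, 0.2708]
tcp_rot: [-179.8, 0.6, 0.7]
ft_force: [-1.1, 0.0, -0.6]
width: -0.005
finger_force: 0.0
```

Emit:
arm_command(
  deltas=[
    [1,0,-15,0,0,0,0],
    [1,0,-20,0,0,0,0],
    [1,0,-20,0,0,0,0],
    [1,0,-20,0,0,0,0],
    [1,0,0,0,0,0,0],
  ],
)

```text
time: 4.33
tcp_pos: [0.4772, -0.1269, 0.2786]
tcp_rot: [-179.9, -0.1, 0.9]
ft_force: [-0.8, 0.6, 0.5]
width: -0.001
finger_force: 0.0
```

Emit:
arm_command(
  deltas=[
    [1,0,-12,0,0,0,0],
    [1,0,-8,0,0,0,0],
    [1,0,-3,0,0,0,0],
    [1,0,0,0,0,0,0],
  ],
)

```text
time: 4.67
tcp_pos: [0.4766, -0.1068, 0.2775]
tcp_rot: [180.0, -0.1, 0.8]
ft_force: [1.0, -0.1, -0.5]
width: 0.002
finger_force: 0.0
```

```bash
python3 - <<'E'
from h import *
o=env.observe();print(o['tcp_pos'],o['ft_force'])
marks('top',dict(box_tab=.109))
E
```

```text
[ 0.47662626 -0.10677673  0.27751433] [ 1.01977274 -0.09712601 -0.48669503]
[ 0.4765 -0.1071  0.2772] [ 1.7999e+02 -3.0000e-02  7.4000e-01]
box_tab 0.67 [237.2 290.6] [ 0.4787 -0.0961  0.109 ]
box_tab 0.56 [270.5 399.2] [ 0.3894 -0.3881  0.109 ]
```

Emit:
arm_command(
  deltas=[
    [1,0,-4,0,0,0,0],
    [1,0,-4,0,0,0,0],
    [1,0,0,0,0,0,0],
  ],
)

```text
time: 5.02
tcp_pos: [0.4762, -0.0984, 0.2767]
tcp_rot: [-180.0, 0.0, 0.7]
ft_force: [0.1, -1.2, 1.2]
width: 0.002
finger_force: 0.3
```

Emit:
arm_command(
  deltas=[
    [1,0,-3,0,0,0,0],
    [1,0,-2,0,0,0,0],
    [1,0,0,0,0,0,0],
  ],
)

```text
time: 5.27
tcp_pos: [0.4761, -0.0948, 0.2767]
tcp_rot: [179.9, -0.0, 0.7]
ft_force: [0.2, -6.4, 1.3]
width: -0.004
finger_force: 3.4
```

Emit:
arm_command(
  deltas=[
    [1,0,-2,0,0,0,0],
    [1,0,-1,0,0,0,0],
    [1,0,0,0,0,0,0],
  ],
)

```text
time: 5.52
tcp_pos: [0.476, -0.0941, 0.2768]
tcp_rot: [179.8, -0.0, 0.5]
ft_force: [-0.5, -15.8, 0.3]
width: 0.001
finger_force: 8.2
```

Emit:
arm_command(
  deltas=[
    [-1,0,10,0,0,0,0],
    [-1,0,15,-20,0,0,0],
    [-1,0,20,-35,0,0,0],
    [-1,10,35,-10,0,0,0],
    [-1,10,38,0,0,0,0],
  ],
)

```text
time: 5.93
tcp_pos: [0.4988, -0.2082, 0.3451]
tcp_rot: [180.0, -0.3, 0.9]
ft_force: [1.2, -0.2, 0.2]
width: 0.705
finger_force: 0.0
```

Emit:
arm_command(
  deltas=[
    [-1,10,38,0,0,0,0],
    [-1,10,38,0,0,0,0],
    [-1,10,38,0,0,0,0],
    [-1,10,25,0,0,0,0],
    [-1,0,0,0,0,0,-7],
  ],
)

```text
time: 6.35
tcp_pos: [0.5394, -0.3529, 0.3409]
tcp_rot: [179.8, 0.0, 7.3]
ft_force: [-0.8, -0.6, 0.0]
width: 1.002
finger_force: 0.0
```

Emit:
arm_command(
  deltas=[
    [-1,0,0,0,0,0,-7],
    [-1,0,0,0,0,0,-7],
    [-1,0,0,0,0,0,0],
    [-1,0,0,0,0,0,0],
  ],
)

```text
time: 6.68
tcp_pos: [0.5394, -0.3468, 0.3413]
tcp_rot: [-179.9, -0.0, 21.5]
ft_force: [-0.5, -0.1, 0.4]
width: 1.001
finger_force: 0.0
```

```bash
python3 - <<'E'
from m import *
marks('wrist',dict(pin_head=.008,pin=.008))
cv2.imwrite('pics/w4b.png',cv2.resize(cv2.imread('pics/last.png'),(800,600),interpolation=2))
E
```

```text
[ 0.5394 -0.3468  0.3415] [-179.96   -0.     21.5 ]
pin_head 0.77 [176.6 266. ] [ 0.5401 -0.3588  0.008 ]
pin 0.94 [196.1 264.9] [ 0.5202 -0.3657  0.008 ]
```

View pics/w4b.png

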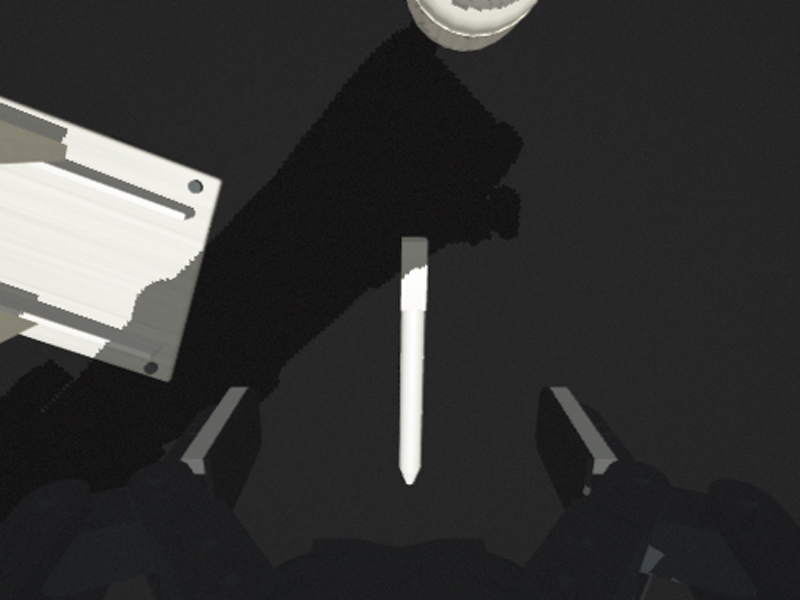

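Emit:
arm_command(
  deltas=[
    [-1,-3,10,30,0,0,0],
    [-1,0,0,40,0,0,0],
    [-1,0,0,40,0,0,0],
    [-1,0,0,35,0,0,0],
    [-1,0,0,0,0,0,0],
  ],
)

```text
time: 7.25
tcp_pos: [0.5376, -0.3558, 0.1898]
tcp_rot: [-179.5, 0.4, 21.7]
ft_force: [-1.7, 1.8, -0.4]
width: 1.0
finger_force: 0.0
```

Emit:
arm_command(
  deltas=[
    [-1,0,0,12,0,0,0],
    [-1,0,0,4,0,0,0],
    [-1,0,0,0,0,0,0],
  ],
)

```text
time: 7.5
tcp_pos: [0.5409, -0.3577, 0.1818]
tcp_rot: [179.9, -0.1, 21.7]
ft_force: [0.4, -0.3, 0.4]
width: 1.002
finger_force: 0.0
```

Emit:
arm_command(
  deltas=[
    [-1,0,0,4,0,0,0],
    [1,0,0,0,0,0,0],
    [1,0,0,0,0,0,0],
    [1,0,0,0,0,0,0],
    [1,0,0,0,0,0,0],
  ],
  force=80,
)

```text
time: 7.92
tcp_pos: [0.5404, -0.3577, 0.1773]
tcp_rot: [180.0, -0.0, 21.7]
ft_force: [-0.1, -0.5, -0.2]
width: 0.458
finger_force: 0.0
```

Emit:
arm_command(
  deltas=[
    [1,0,0,0,0,0,0],
    [1,0,0,0,0,0,0],
    [1,0,0,0,0,0,0],
    [1,0,0,0,0,0,0],
    [1,0,0,0,0,0,0],
  ],
)

```text
time: 8.33
tcp_pos: [0.5405, -0.3576, 0.1773]
tcp_rot: [180.0, -0.0, 21.7]
ft_force: [-1.6, -0.1, 5.5]
width: 0.158
finger_force: 79.8
```

Emit:
arm_command(
  deltas=[
    [1,0,0,-20,0,0,0],
    [1,0,0,-40,0,0,0],
    [1,0,0,-40,0,0,0],
    [1,0,0,-20,0,0,0],
    [1,0,0,0,0,0,0],
  ],
)

```text
time: 8.75
tcp_pos: [0.5418, -0.3582, 0.3023]
tcp_rot: [179.6, -0.3, 21.7]
ft_force: [0.7, -0.3, -0.3]
width: 0.159
finger_force: 79.0
```

Emit:
arm_command(
  deltas=[
    [1,0,0,0,0,0,7],
    [1,0,0,0,0,0,7],
    [1,0,0,0,0,0,7],
    [1,10,-30,0,0,0,0],
    [1,20,-30,0,0,0,0],
  ],
)

```text
time: 9.17
tcp_pos: [0.567, -0.2993, 0.2955]
tcp_rot: [179.9, 0.2, 0.3]
ft_force: [0.8, 0.5, -0.4]
width: 0.159
finger_force: 79.0
```

Emit:
arm_command(
  deltas=[
    [1,20,-30,0,0,0,0],
    [1,20,-30,0,0,0,0],
    [1,20,-30,0,0,0,0],
    [1,20,-30,0,0,0,0],
    [1,0,0,0,0,0,0],
  ],
)

```text
time: 9.58
tcp_pos: [0.6515, -0.1664, 0.2957]
tcp_rot: [-179.6, -0.1, 1.3]
ft_force: [0.2, 2.3, -1.0]
width: 0.163
finger_force: 78.9
```

Emit:
arm_command(
  deltas=[
    [1,23,-20,0,0,0,0],
    [1,23,-20,0,0,0,0],
    [1,23,-20,0,0,0,0],
    [1,0,0,40,0,0,0],
    [1,0,0,36,0,0,0],
  ],
)

```text
time: 10.0
tcp_pos: [0.7181, -0.1124, 0.2205]
tcp_rot: [-179.9, -0.3, 0.9]
ft_force: [0.1, -1.3, -1.8]
width: 0.16
finger_force: 79.0
```

Emit:
arm_command(
  deltas=[
    [1,0,0,0,0,0,0],
    [1,0,0,0,0,0,0],
    [1,0,0,0,0,0,0],
  ],
)

```text
time: 10.25
tcp_pos: [0.7165, -0.1159, 0.2219]
tcp_rot: [180.0, -0.0, 0.7]
ft_force: [0.5, -0.0, -0.4]
width: 0.159
finger_force: 78.9
```

```bash
python3 - <<'E'
from m import *
for c in ['top','scene','wrist']:
    marks(c,dict(pin_tip=.05,pin=.05,pin_head=.05)); cv2.imwrite(f'pics/{c}5.png',cv2.imread('pics/last.png'))
a=cv2.imread('pics/top5.png')[170:290,190:330]; b=cv2.imread('pics/scene5.png')[140:260,200:340]
cv2.imwrite('pics/t5.png',np.vstack([cv2.resize(x,None,fx=2.5,fy=2.5,interpolation=2) for x in (a,b)]))
E
```

```text
[ 0.7169 -0.1159  0.223 ] [ 1.7997e+02 -1.7000e-01  6.9000e-01]
pin_tip 0.29 [246.6 239.2] [0.4555 0.0461 0.05  ]
[ 0.7167 -0.1156  0.2228] [ 1.7998e+02 -1.7000e-01  7.1000e-01]
pin_tip 0.53 [194.3 245. ] [ 0.5405 -0.1426  0.05  ]
pin 0.8 [211.  206.7] [ 0.6895 -0.1234  0.05  ]
pin_head 0.64 [214.7 196.7] [ 0.7238 -0.122   0.05  ]
pin_head 0.64 [294.5 383.2] [0.4986 0.4137 0.05  ]
[ 0.7163 -0.1153  0.2214] [ 1.7999e+02 -5.0000e-02  7.3000e-01]
pin 0.83 [289.  252.7] [ 0.6937 -0.115   0.05  ]
pin 0.37 [252.7 254.3] [ 0.7156 -0.1156  0.05  ]
pin_head 0.63 [252.2 258.6] [ 0.7159 -0.1178  0.05  ]
```

View pics/t5.png

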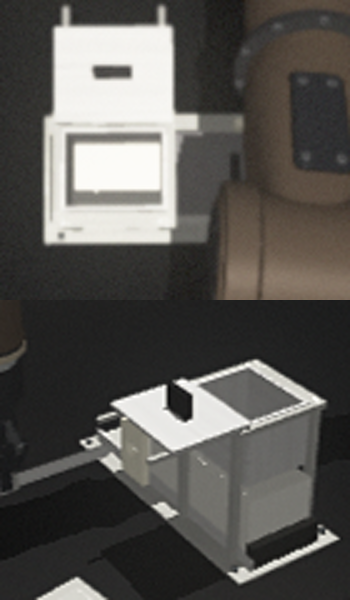

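```bash
python3 - <<'E'
from m import *
im=cv2.imread('pics/scene5.png'); x0,y0,s=170,165,8
c=cv2.resize(im[y0:y0+70,x0:x0+100],None,fx=s,fy=s,interpolation=2)
k=cal('scene'); o=env.observe(); t=o['tcp_pos']; a=np.deg2rad(.7); u=np.array([np.cos(a),np.sin(a),0]); h=t-[0,0,.1693]
for q in (-.1625,-.0225,.0225):
    r,cc=proj('scene',h+u*q,k); print(r,cc); cv2.circle(c,(int((cc+.5-x0)*s),int((r+.5-y0)*s)),3,(0,0,255),1)
b=np.array([.476,-.107,.05]);v=np.array([np.cos(.01),.01,0])
for q in (.062,-.062):
    r,cc=proj('scene',b+v*q,k); cv2.circle(c,(int((cc+.5-x0)*s),int((r+.5-y0)*s)),3,(0,255,0),1)
cv2.imwrite('pics/s5.png',c)
E
```

```text
198.55528210507492 245.51114854629748
212.24152871535753 206.5637055261485
216.9558460429847 193.14800356453742
```

View pics/s5.png

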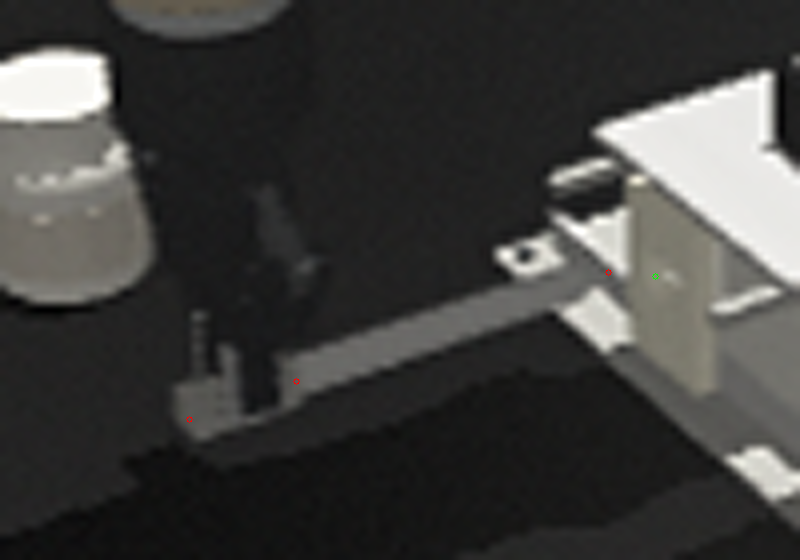

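Emit:
arm_command(
  deltas=[
    [1,0,-11,3,0,0,0],
    [1,0,0,0,0,0,0],
    [1,0,0,0,0,0,0],
  ],
)

```text
time: 11.1
tcp_pos: [0.716, -0.1024, 0.2173]
tcp_rot: [-179.9, 0.0, 0.9]
ft_force: [0.5, -0.1, -1.1]
width: 0.16
finger_force: 79.0
```

Emit:
arm_command(
  deltas=[
    [1,-10,0,0,0,0,0],
    [1,-10,0,0,0,0,0],
    [1,-5,0,0,0,0,0],
    [1,0,0,0,0,0,0],
  ],
)

```text
time: 11.43
tcp_pos: [0.6902, -0.1047, 0.2177]
tcp_rot: [180.0, 0.1, 0.7]
ft_force: [-0.6, 0.4, -1.3]
width: 0.162
finger_force: 79.0
```

```bash
python3 - <<'E'
from m import *
im=env.snapshot('scene')[:,:,::-1].copy(); x0,y0,s=170,165,8
c=cv2.resize(im[y0:y0+70,x0:x0+100],None,fx=s,fy=s,interpolation=2)
k=cal('scene'); o=env.observe(); t=o['tcp_pos']; print(t,o['ft_force'],o['tcp_rot'])
a=np.deg2rad(.7); u=np.array([np.cos(a),np.sin(a),0]); h=t-[0,0,.1693]
for q in (-.1625,-.0225,.0225):
    r,cc=proj('scene',h+u*q,k); cv2.circle(c,(int((cc+.5-x0)*s),int((r+.5-y0)*s)),3,(0,0,255),1)
b=np.array([.476,-.107,.0]);v=np.array([np.cos(.01),.01,0]);w=np.array([-.01,1,0])
for q in (.062,):
  for (yy,z) in [(-.026,.082),(.026,.082),(-.026,.006),(.026,.006),(0,.05)]:
    r,cc=proj('scene',b+v*q+w*yy+[0,0,z],k); cv2.circle(c,(int((cc+.5-x0)*s),int((r+.5-y0)*s)),3,(0,255,0),1)
cv2.imwrite('pics/s6.png',c)
E
```

```text
[ 0.69090075 -0.10462766  0.2178701 ] [ 0.21137878  0.16321172 -1.3417962 ] [1.79991681e+02 3.57974907e-03 7.30774854e-01]
```

View pics/s6.png

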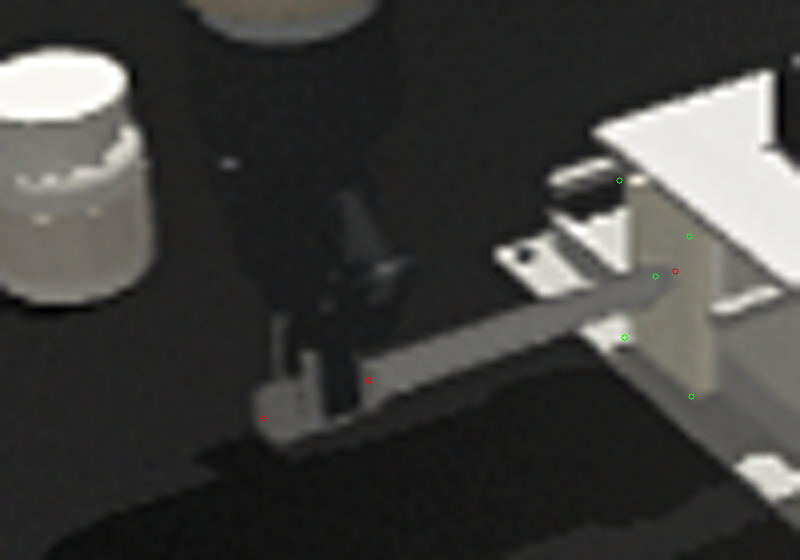

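Emit:
arm_command(
  deltas=[
    [1,-7,0,0,0,0,0],
    [1,-7,0,0,0,0,0],
    [1,0,0,0,0,0,0],
  ],
)

```text
time: 11.73
tcp_pos: [0.6759, -0.1049, 0.2175]
tcp_rot: [180.0, 0.1, 0.7]
ft_force: [-0.3, 0.8, -0.5]
width: 0.172
finger_force: 50.7
```

Emit:
arm_command(
  deltas=[
    [1,-7,0,0,0,0,0],
    [1,-7,0,0,0,0,0],
    [1,0,0,0,0,0,0],
  ],
)

```text
time: 11.98
tcp_pos: [0.6616, -0.1051, 0.2176]
tcp_rot: [180.0, 0.1, 0.7]
ft_force: [-0.6, 0.2, -1.0]
width: 0.163
finger_force: 82.9
```

Emit:
arm_command(
  deltas=[
    [1,-12,0,0,0,0,0],
    [1,-15,0,0,0,0,0],
    [1,-15,0,0,0,0,0],
    [1,-12,0,0,0,0,0],
    [1,0,0,0,0,0,0],
  ],
)

```text
time: 12.4
tcp_pos: [0.607, -0.1059, 0.2177]
tcp_rot: [180.0, 0.1, 0.7]
ft_force: [-0.9, 0.3, -1.1]
width: 0.153
finger_force: 83.0
```

```bash
python3 - <<'E'
from m import *
im=env.snapshot('scene')[:,:,::-1].copy(); x0,y0,s=200,155,8
c=cv2.resize(im[y0:y0+70,x0:x0+100],None,fx=s,fy=s,interpolation=2)
k=cal('scene'); o=env.observe(); t=o['tcp_pos']; print(t,o['ft_force'],o['tcp_rot'])
a=np.deg2rad(.7); u=np.array([np.cos(a),np.sin(a),0]); h=t-[0,0,.1693]
for q in (-.0625,-.0225,.0225):
    r,cc=proj('scene',h+u*q,k); cv2.circle(c,(int((cc+.5-x0)*s),int((r+.5-y0)*s)),3,(0,0,255),1)
cv2.imwrite('pics/s7.png',c)
E
```

```text
[ 0.60830124 -0.10576805  0.21790699] [ 0.3817407  -0.05037442 -1.3556048 ] [1.79991537e+02 3.25076011e-02 7.17801964e-01]
```

View pics/s7.png

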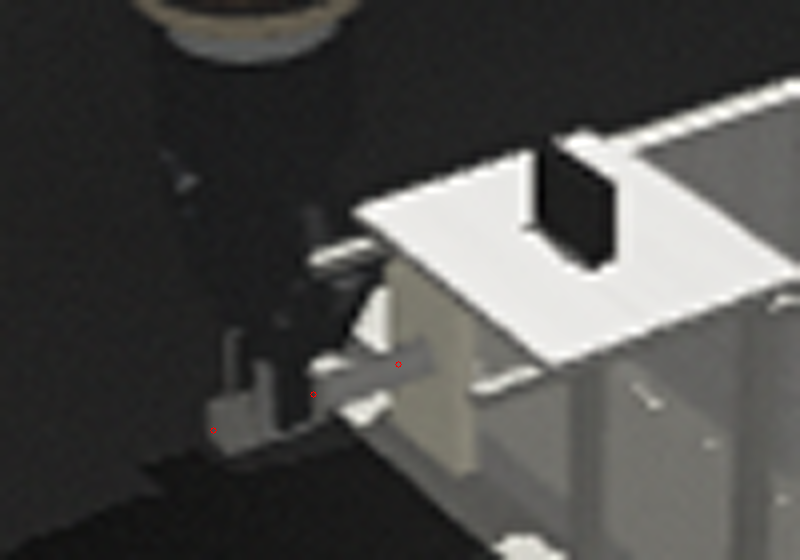

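Emit:
arm_command(
  deltas=[
    [1,-10,0,0,0,0,0],
    [1,-8,0,0,0,0,0],
    [1,-6,0,0,0,0,0],
    [1,0,0,0,0,0,0],
  ],
)

```text
time: 12.78
tcp_pos: [0.5843, -0.106, 0.2177]
tcp_rot: [180.0, 0.1, 0.7]
ft_force: [0.3, 0.3, -0.5]
width: 0.157
finger_force: 83.1
```

Emit:
arm_command(
  deltas=[
    [1,-6,0,0,0,0,0],
    [1,-5,0,0,0,0,0],
    [1,-3,0,0,0,0,0],
    [1,0,0,0,0,0,0],
  ],
)

```text
time: 13.12
tcp_pos: [0.5705, -0.1061, 0.2177]
tcp_rot: [180.0, 0.0, 0.7]
ft_force: [-0.4, 0.1, -0.5]
width: 0.157
finger_force: 83.1
```

Emit:
arm_command(
  deltas=[
    [1,-4,0,0,0,0,0],
    [1,-3,0,0,0,0,0],
    [1,0,0,0,0,0,0],
  ],
)

```text
time: 13.37
tcp_pos: [0.5635, -0.1061, 0.2177]
tcp_rot: [-180.0, 0.0, 0.7]
ft_force: [-0.7, 0.8, 0.6]
width: 0.158
finger_force: 83.1
```

Emit:
arm_command(
  deltas=[
    [1,-3,0,0,0,0,0],
    [1,-1,0,0,0,0,0],
    [1,0,0,0,0,0,0],
  ],
)

```text
time: 13.62
tcp_pos: [0.5598, -0.1062, 0.2178]
tcp_rot: [-180.0, 0.0, 0.7]
ft_force: [-0.9, -0.1, -0.3]
width: 0.163
finger_force: 83.1
```

Emit:
arm_command(
  deltas=[
    [1,-2,0,0,0,0,0],
    [1,-2,0,0,0,0,0],
    [1,0,0,0,0,0,0],
  ],
)

```text
time: 13.87
tcp_pos: [0.5577, -0.1062, 0.2184]
tcp_rot: [180.0, -0.3, 0.7]
ft_force: [6.7, 0.2, -2.6]
width: 0.156
finger_force: 82.7
```

Emit:
arm_command(
  deltas=[
    [1,-2,0,0,0,0,0],
    [1,-1,0,0,0,0,0],
    [1,0,0,0,0,0,0],
  ],
)

```text
time: 14.12
tcp_pos: [0.5566, -0.1061, 0.2191]
tcp_rot: [180.0, -0.6, 0.8]
ft_force: [13.5, -0.2, -6.3]
width: 0.16
finger_force: 82.3
```

Emit:
arm_command(
  deltas=[
    [1,1.5,0,0,0,0,0],
    [-1,0,0,0,0,0,0],
    [-1,0,0,0,0,0,0],
    [-1,0,0,0,0,0,0],
    [-1,0,0,0,0,0,0],
  ],
)

```text
time: 14.53
tcp_pos: [0.5541, -0.1064, 0.2175]
tcp_rot: [180.0, 0.1, 0.7]
ft_force: [0.2, -0.4, 0.0]
width: 0.722
finger_force: 0.0
```

Emit:
arm_command(
  deltas=[
    [-1,0,0,0,0,0,0],
    [-1,0,0,-20,0,0,0],
    [-1,0,0,-40,0,0,0],
    [-1,0,0,-40,0,0,0],
    [-1,0,0,-40,0,0,0],
  ],
)

```text
time: 14.95
tcp_pos: [0.5539, -0.1063, 0.359]
tcp_rot: [-180.0, 0.1, 0.7]
ft_force: [1.1, -0.9, -0.3]
width: 0.998
finger_force: 0.0
```

Emit:
arm_command(
  deltas=[
    [-1,0,0,-40,0,0,0],
    [-1,0,0,0,0,0,0],
    [-1,0,0,0,0,0,0],
  ],
)

```text
time: 15.2
tcp_pos: [0.5549, -0.1064, 0.4004]
tcp_rot: [180.0, -0.3, 0.7]
ft_force: [-1.3, -0.5, -0.7]
width: 1.001
finger_force: 0.0
```

```bash
python3 - <<'E'
from m import *
k=marks('wrist',dict(pin_head=.05,pin=.05,bores=.05,box_tab=.109))
im=cv2.imread('pics/last.png')
marks('scene',dict(pin_tip=.05,pin=.05,pin_head=.05,cart1_mid=.009),5)
im2=cv2.imread('pics/last.png')
marks('top',dict(pin_head=.05,cart1_mid=.009,cart1=0),5)
im3=cv2.imread('pics/last.png')
a=cv2.resize(im[150:384],(640,293),interpolation=2); b=cv2.resize(im2[150:260,200:340],(382,300)); c=cv2.resize(im3[180:290,100:260],(418,300))
cv2.imwrite('pics/w8.png',np.vstack([np.hstack([a,np.zeros((293,160,3),np.uint8)]),np.hstack([b,c])]))
E
```

```text
[ 0.5543 -0.1063  0.3983] [ 1.7998e+02 -7.0000e-02  7.3000e-01]
pin_head 0.59 [164.6 252.4] [ 0.5602 -0.1043  0.05  ]
pin 0.73 [242.8 253.9] [ 0.4683 -0.107   0.05  ]
pin 0.62 [182.3 251.4] [ 0.5407 -0.1034  0.05  ]
bores 0.63 [240.5 253.8] [ 0.4712 -0.1069  0.05  ]
box_tab 0.66 [263.6 220.2] [ 0.4761 -0.0748  0.109 ]
[ 0.5542 -0.1063  0.3963] [-1.7998e+02  1.5000e-01  7.4000e-01]
pin 0.48 [199.3 253.7] [ 0.5327 -0.1009  0.05  ]
pin 0.41 [179.4 269.6] [ 0.4177 -0.1805  0.05  ]
pin_head 0.74 [262.2 344.1] [0.4975 0.2815 0.05  ]
pin_head 0.43 [203.9 245.4] [ 0.569  -0.0923  0.05  ]
cart1_mid 0.87 [308.6 349.8] [0.5633 0.3777 0.009 ]
cart1_mid 0.67 [287.5 235. ] [0.7574 0.17   0.009 ]
[ 0.5546 -0.1063  0.3973] [-1.8e+02  4.0e-02  7.3e-01]
cart1_mid 0.74 [209.5 125.5] [0.5658 0.3839 0.009 ]
cart1 0.75 [208.5 126.8] [0.5698 0.3826 0.    ]
cart1 0.58 [246.3 119.9] [0.458  0.3987 0.    ]
cart1 0.57 [245.9 167.2] [0.4594 0.2597 0.    ]
cart1 0.54 [237.5 234.7] [0.4843 0.0616 0.    ]
```

View pics/w8.png

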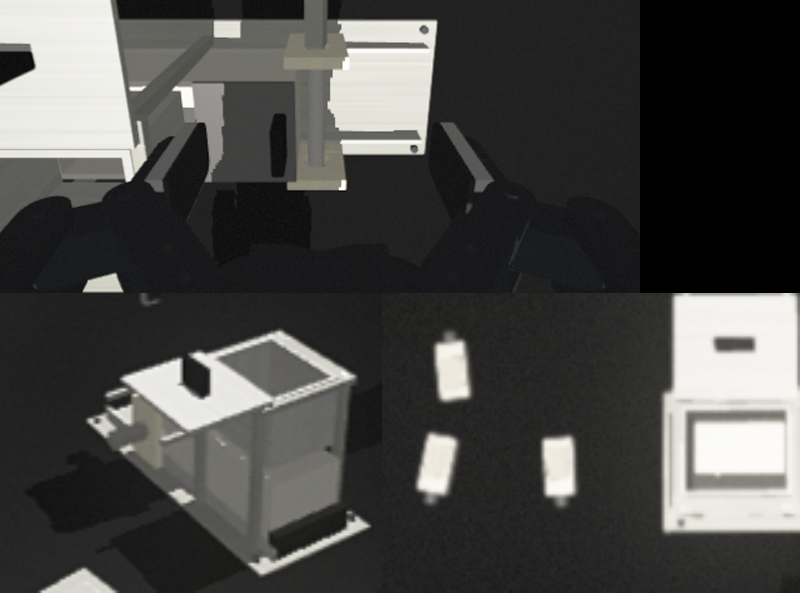

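Emit:
arm_command(
  deltas=[
    [-1,0,0,-20,0,0,-3.3],
    [-1,-7,-30,-10,0,0,0],
    [-1,-7,-37,0,0,0,0],
    [-1,-7,-37,0,0,0,0],
    [-1,-7,-37,0,0,0,0],
  ],
)

```text
time: 16.32
tcp_pos: [0.5161, 0.0336, 0.4281]
tcp_rot: [180.0, -0.1, 4.0]
ft_force: [0.3, 1.4, 0.2]
width: 1.0
finger_force: 0.0
```

Emit:
arm_command(
  deltas=[
    [-1,-7,-38,0,0,0,0],
    [-1,-7,-38,0,0,0,0],
    [-1,-7,-38,0,0,0,0],
    [-1,-7,-38,0,0,0,0],
    [-1,-7,-38,0,0,0,0],
  ],
)

```text
time: 16.73
tcp_pos: [0.4676, 0.2211, 0.428]
tcp_rot: [-180.0, -0.0, 4.0]
ft_force: [1.5, -0.6, 0.0]
width: 1.0
finger_force: 0.0
```

Emit:
arm_command(
  deltas=[
    [-1,-7,-38,0,0,0,0],
    [-1,0,0,25,0,0,0],
    [-1,0,0,25,0,0,0],
    [-1,0,0,0,0,0,0],
    [-1,0,0,0,0,0,0],
  ],
)

```text
time: 17.15
tcp_pos: [0.4585, 0.2565, 0.3771]
tcp_rot: [179.9, 0.1, 4.0]
ft_force: [0.1, -0.3, -0.2]
width: 0.999
finger_force: 0.0
```

```bash
cat >> h.py <<'E'
def carts():
    im=save('wrist','last'); k=cal('wrist'); o=env.observe(); t=o['tcp_pos']; yaw=o['tcp_rot'][2]; print(t.round(4),o['tcp_rot'].round(1),'q7',o['joint_positions'][6].round(0))
    g=cv2.cvtColor(im,cv2.COLOR_RGB2GRAY)
    for q in env.regions_of('cart1','wrist'):
        m=q['pixels'].astype(np.uint8); m=cv2.erode(m,np.ones((2,2)))
        v,u=np.nonzero(m)
        if len(u)<50: continue
        P=np.array([ray('wrist',(a,b),.018,k)[:2] for a,b in zip(v,u)])
        c,s,a=cv2.minAreaRect((P*1000).astype(np.float32))
        if s[0]<s[1]: a+=90; s=s[::-1]
        a=(a+90)%180-90
        d=np.array(c)/1000-t[:2]; y=np.deg2rad(yaw)
        print('p',round(q['p'],2),'c',np.round(c,1),'size',np.round(s,1),'axis',round(a,1),'-> turn az',round(-(a-yaw),1),
          'tool dx,dy now', (1000*np.array([d[0]*np.cos(y)+d[1]*np.sin(y),d[0]*np.sin(y)-d[1]*np.cos(y)])).round(1),
          'after turn',(1000*np.array([d[0]*np.cos(np.deg2rad(a))+d[1]*np.sin(np.deg2rad(a)),d[0]*np.sin(np.deg2rad(a))-d[1]*np.cos(np.deg2rad(a))])).round(1))
    for m in env.mark_of('cart1_mid','wrist')[:3]: print('mid',round(m['p'],2),ray('wrist',m['position'],.009,k).round(4))
E
python3 -c "
from h import *
carts()"
```

```text
[0.4591 0.2566 0.3783] [180.   0.   4.] q7 -128.0
p 0.92 c [575.8 378.7] size [73.  35.7] axis 7.8 -> turn az -3.8 tool dx,dy now [ 125.  -113.7] after turn [ 132.2 -105.2]
p 0.81 c [462.4 257.1] size [71.9 30.4] axis 4.8 -> turn az -0.8 tool dx,dy now [ 3.3 -0.2] after turn [ 3.3 -0.2]
p 0.61 c [464.5 391.4] size [72.4 35.8] axis -10.2 -> turn az 14.2 tool dx,dy now [  14.8 -134. ] after turn [ -18.5 -133.6]
mid 0.62 [0.5679 0.3817 0.009 ]
```

Emit:
arm_command(
  deltas=[
    [-1,9,0,40,0,0,-0.8],
    [-1,0,0,41,0,0,0],
    [-1,0,0,41,0,0,0],
    [-1,0,0,41,0,0,0],
    [-1,0,0,25,0,0,0],
  ],
)

```text
time: 17.72
tcp_pos: [0.4678, 0.2567, 0.1875]
tcp_rot: [180.0, 0.0, 4.8]
ft_force: [1.0, -0.0, -0.6]
width: 0.999
finger_force: 0.0
```

Emit:
arm_command(
  deltas=[
    [-1,0,0,10,0,0,0],
    [0,0,0,0,0,0,0],
    [1,0,0,0,0,0,0],
    [1,0,0,0,0,0,0],
    [1,0,0,0,0,0,0],
  ],
  force=50,
)

```text
time: 18.13
tcp_pos: [0.4687, 0.258, 0.1818]
tcp_rot: [-179.9, -0.2, 4.8]
ft_force: [-0.1, -0.2, -0.4]
width: 0.452
finger_force: 0.0
```

Emit:
arm_command(
  deltas=[
    [1,0,0,0,0,0,0],
    [1,0,0,0,0,0,0],
    [1,0,0,0,0,0,0],
  ],
)

```text
time: 18.38
tcp_pos: [0.4685, 0.2579, 0.1818]
tcp_rot: [-179.9, -0.2, 4.8]
ft_force: [-0.4, -1.6, 10.2]
width: 0.357
finger_force: 49.1
```

Emit:
arm_command(
  deltas=[
    [1,0,0,-25,0,0,0],
    [1,0,0,-40,0,0,0],
    [1,0,0,-40,0,0,0],
    [1,0,0,-40,0,0,0],
    [1,0,0,-40,0,0,0],
  ],
)

```text
time: 18.8
tcp_pos: [0.4672, 0.2573, 0.3679]
tcp_rot: [-180.0, -0.1, 4.8]
ft_force: [1.0, 0.3, -0.9]
width: 0.354
finger_force: 50.5
```

Emit:
arm_command(
  deltas=[
    [1,0,0,-15,0,0,-7.1],
    [1,0,0,0,0,0,-7.1],
    [1,0,0,0,0,0,-7.1],
    [1,0,0,0,0,0,-7.1],
    [1,0,0,0,0,0,-7.1],
  ],
)

```text
time: 19.22
tcp_pos: [0.4675, 0.2574, 0.3811]
tcp_rot: [179.9, -0.1, 40.7]
ft_force: [-1.4, -0.2, -1.0]
width: 0.358
finger_force: 50.5
```

Emit:
arm_command(
  deltas=[
    [1,0,0,0,0,0,-7.1],
    [1,0,0,0,0,0,-7.1],
    [1,0,0,0,0,0,-7.1],
    [1,0,0,0,0,0,-7.1],
    [1,0,0,0,0,0,-7.1],
  ],
)

```text
time: 19.63
tcp_pos: [0.4675, 0.2574, 0.3808]
tcp_rot: [179.9, -0.0, 76.2]
ft_force: [0.8, -0.4, -0.9]
width: 0.352
finger_force: 50.5
```

Emit:
arm_command(
  deltas=[
    [1,0,0,0,0,0,-7.1],
    [1,0,0,0,0,0,-7.1],
    [1,-30,0,0,0,0,0],
    [1,-38,2,0,0,0,0],
    [1,-38,2,0,0,0,0],
  ],
)

```text
time: 20.05
tcp_pos: [0.4713, 0.151, 0.3807]
tcp_rot: [179.9, -0.0, 90.2]
ft_force: [0.6, -1.1, 0.0]
width: 0.356
finger_force: 50.5
```

Emit:
arm_command(
  deltas=[
    [1,-38,2,0,0,0,0],
    [1,-38,0,0,0,0,0],
    [1,-26,0,0,0,0,0],
    [1,0,0,0,0,0,0],
    [1,0,0,0,0,0,0],
  ],
)

```text
time: 20.47
tcp_pos: [0.4738, 0.0479, 0.3806]
tcp_rot: [179.9, 0.1, 89.8]
ft_force: [0.1, 0.8, -0.1]
width: 0.359
finger_force: 50.5
```

Emit:
arm_command(
  deltas=[
    [1,2,0,3,0,0,0],
    [-1,0,0,0,0,0,0],
    [-1,0,0,0,0,0,0],
    [-1,0,0,0,0,0,0],
    [-1,0,0,0,0,0,0],
  ],
)

```text
time: 20.88
tcp_pos: [0.4739, 0.0523, 0.3767]
tcp_rot: [180.0, -0.0, 90.1]
ft_force: [-0.0, 0.1, 1.2]
width: 0.902
finger_force: 0.0
```

Emit:
arm_command(
  deltas=[
    [-1,0,0,-20,0,0,0],
    [-1,0,0,-20,0,0,0],
    [-1,0,0,0,0,0,0],
    [-1,0,0,0,0,0,0],
  ],
)

```text
time: 21.22
tcp_pos: [0.4742, 0.052, 0.4175]
tcp_rot: [179.9, -0.0, 90.1]
ft_force: [-0.0, 0.6, -0.5]
width: 1.003
finger_force: 0.0
```

```bash
python3 - <<'E'
from h import *
save('wrist','w9'); save('scene','s9')
a=cv2.imread('pics/w9.png'); b=cv2.imread('pics/s9.png')[110:260,180:380]
cv2.imwrite('pics/v9.png',np.vstack([cv2.resize(a,(448,336)),cv2.resize(b,(448,260)) if 0 else cv2.resize(b,(347,260))[:, :347].repeat(1,0) if 0 else cv2.copyMakeBorder(cv2.resize(b,(347,260)),0,0,0,101,0)]))
marks('wrist',dict(chute_mouth=.186,shutter_tab=.207,box_tab=.109))
carts()
E
```

```text
[0.4736 0.0515 0.416 ] [-1.7994e+02  1.0000e-02  9.0050e+01]
shutter_tab 0.88 [219.3 413.3] [0.5727 0.0536 0.207 ]
box_tab 0.66 [295.4 257.5] [ 0.4758 -0.0757  0.109 ]
[0.4738 0.0514 0.4161] [-179.9    0.    90. ] q7 -22.0
p 0.88 c [469.6  42.3] size [66.7 31.7] axis -87.5 -> turn az 177.6 tool dx,dy now [-9.2 -4.2] after turn [9.  4.6]
```

View pics/v9.png

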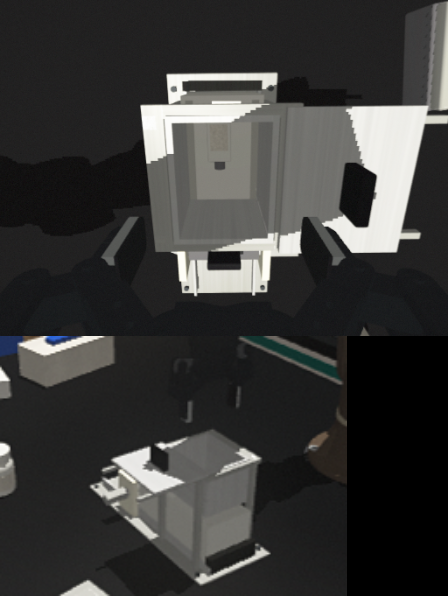

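Emit:
arm_command(
  deltas=[
    [-1,30,0,0,0,0,0],
    [-1,40,0,0,0,0,0],
    [-1,40,0,0,0,0,0],
    [-1,40,0,0,0,0,0],
    [-1,40,0,0,0,0,0],
  ],
)

```text
time: 22.08
tcp_pos: [0.4736, 0.2431, 0.4166]
tcp_rot: [180.0, 0.0, 90.0]
ft_force: [1.2, -0.4, 0.5]
width: 1.001
finger_force: 0.0
```

Emit:
arm_command(
  deltas=[
    [-1,40,0,0,0,0,0],
    [-1,40,0,0,0,0,0],
    [-1,40,0,0,0,0,0],
    [-1,29,-4,20,0,0,0],
    [-1,0,0,20,0,0,-7.1],
  ],
)

```text
time: 22.5
tcp_pos: [0.4665, 0.3979, 0.3772]
tcp_rot: [180.0, -0.4, 97.4]
ft_force: [-1.3, -0.3, -0.3]
width: 0.997
finger_force: 0.0
```

Emit:
arm_command(
  deltas=[
    [-1,0,0,0,0,0,-7.1],
    [-1,0,0,0,0,0,-7.1],
    [-1,0,0,0,0,0,-7.1],
    [-1,0,0,0,0,0,-7.1],
    [-1,0,0,0,0,0,-7.1],
  ],
)

```text
time: 22.92
tcp_pos: [0.4697, 0.3905, 0.3763]
tcp_rot: [-180.0, -0.0, 133.0]
ft_force: [0.5, 0.4, 0.5]
width: 1.006
finger_force: 0.0
```

Emit:
arm_command(
  deltas=[
    [-1,0,0,0,0,0,-7.1],
    [-1,0,0,0,0,0,-7.1],
    [-1,0,0,0,0,0,-7.1],
    [-1,0,0,0,0,0,-7.1],
    [-1,0,0,0,0,0,-7.1],
  ],
)

```text
time: 23.33
tcp_pos: [0.4698, 0.3904, 0.3764]
tcp_rot: [-180.0, -0.0, 168.5]
ft_force: [1.3, -0.1, -0.0]
width: 0.995
finger_force: 0.0
```

Emit:
arm_command(
  deltas=[
    [-1,0,0,0,0,0,-2],
    [-1,0,0,0,0,0,0],
    [-1,0,0,0,0,0,0],
  ],
)

```text
time: 23.58
tcp_pos: [0.4698, 0.3904, 0.3764]
tcp_rot: [-180.0, -0.0, 170.0]
ft_force: [0.7, 0.0, 0.2]
width: 1.001
finger_force: 0.0
```

```bash
python3 -c "
from h import *
carts()
marks('top',dict(cart1_mid=.009,cart1=0),5)"
```

```text
[0.4698 0.3904 0.3765] [-180.   -0.  170.] q7 8.0
p 0.61 c [572.  381.2] size [75.  31.4] axis 8.2 -> turn az 161.8 tool dx,dy now [-102.2    8.7] after turn [99.8 23.8]
p 0.61 c [462.2 394.2] size [71.2 29.7] axis -9.0 -> turn az 179.0 tool dx,dy now [8.1 2.4] after turn [-8.1 -2.5]
p 0.59 c [686.6 334. ] size [64.7 47.4] axis 69.8 -> turn az 100.2 tool dx,dy now [-223.4  -18. ] after turn [ 21.8 223. ]
mid 0.93 [0.5697 0.3809 0.009 ]
[0.4696 0.3905 0.3767] [-1.7999e+02  1.0000e-02  1.7008e+02]
cart1_mid 0.71 [210. 126.] [0.5643 0.3823 0.009 ]
cart1 0.67 [210.4 126.1] [0.5641 0.3845 0.    ]
cart1 0.63 [249.4 232.8] [0.4495 0.0669 0.    ]
```

Emit:
arm_command(
  deltas=[
    [-1,2,2.5,40,0,0,-1],
    [-1,0,0,41,0,0,0],
    [-1,0,0,41,0,0,0],
    [-1,0,0,41,0,0,0],
    [-1,0,0,24,0,0,0],
  ],
)

```text
time: 24.3
tcp_pos: [0.4674, 0.392, 0.1856]
tcp_rot: [-179.8, -0.1, 171.1]
ft_force: [-0.1, -0.2, -0.3]
width: 1.001
finger_force: 0.0
```

Emit:
arm_command(
  deltas=[
    [-1,0,0,8,0,0,0],
    [0,0,0,0,0,0,0],
    [1,0,0,0,0,0,0],
    [1,0,0,0,0,0,0],
    [1,0,0,0,0,0,0],
  ],
  force=50,
)

```text
time: 24.72
tcp_pos: [0.4686, 0.3941, 0.1839]
tcp_rot: [179.9, 0.1, 171.1]
ft_force: [-0.8, 0.8, 0.5]
width: 0.455
finger_force: 0.0
```

Emit:
arm_command(
  deltas=[
    [1,0,0,0,0,0,0],
    [1,0,0,0,0,0,0],
    [1,0,0,0,0,0,0],
  ],
)

```text
time: 24.97
tcp_pos: [0.4686, 0.394, 0.1839]
tcp_rot: [179.9, 0.1, 171.1]
ft_force: [-0.7, -2.0, 7.6]
width: 0.358
finger_force: 49.3
```

Emit:
arm_command(
  deltas=[
    [1,0,0,-25,0,0,0],
    [1,0,0,-40,0,0,0],
    [1,0,0,-40,0,0,0],
    [1,0,0,-40,0,0,7],
    [1,0,0,-40,0,0,7],
  ],
)

```text
time: 25.38
tcp_pos: [0.4677, 0.3932, 0.3696]
tcp_rot: [179.9, -0.0, 156.9]
ft_force: [0.4, -0.6, -0.4]
width: 0.356
finger_force: 50.1
```

Emit:
arm_command(
  deltas=[
    [1,0,0,-20,0,0,7],
    [1,0,0,0,0,0,7],
    [1,0,0,0,0,0,7],
    [1,0,0,0,0,0,7],
    [1,0,0,0,0,0,7],
  ],
)

```text
time: 25.8
tcp_pos: [0.4678, 0.3933, 0.3881]
tcp_rot: [179.9, -0.0, 121.8]
ft_force: [-1.1, 1.0, -0.3]
width: 0.351
finger_force: 50.1
```

Emit:
arm_command(
  deltas=[
    [1,0,0,0,0,0,7],
    [1,0,0,0,0,0,7],
    [1,0,0,0,0,0,7],
    [1,0,0,0,0,0,7],
    [1,0,0,0,0,0,4],
  ],
)

```text
time: 26.22
tcp_pos: [0.4677, 0.3934, 0.388]
tcp_rot: [179.9, -0.1, 89.8]
ft_force: [0.2, -0.2, -0.3]
width: 0.355
finger_force: 50.1
```

Emit:
arm_command(
  deltas=[
    [1,-30,0,0,0,0,0],
    [1,-40,0,0,0,0,0],
    [1,-40,0,0,0,0,0],
    [1,-40,0,0,0,0,0],
    [1,0,0,0,0,0,0],
  ],
)

```text
time: 26.63
tcp_pos: [0.4696, 0.2353, 0.3868]
tcp_rot: [180.0, 0.4, 89.6]
ft_force: [-0.8, -0.6, -1.3]
width: 0.357
finger_force: 50.1
```

Emit:
arm_command(
  deltas=[
    [1,-40,2,0,0,0,0],
    [1,-40,2,0,0,0,0],
    [1,-40,2,0,0,0,0],
    [1,-40,0,0,0,0,0],
    [1,-32,0,0,0,0,0],
  ],
)

```text
time: 27.05
tcp_pos: [0.4746, 0.0488, 0.3876]
tcp_rot: [179.9, 0.1, 90.1]
ft_force: [0.9, 0.2, -0.2]
width: 0.354
finger_force: 50.1
```

Emit:
arm_command(
  deltas=[
    [1,0,0,4,0,0,0],
    [1,0,0,4,0,0,0],
    [1,0,0,0,0,0,0],
  ],
)

```text
time: 27.3
tcp_pos: [0.4746, 0.0521, 0.3788]
tcp_rot: [180.0, -0.0, 90.2]
ft_force: [0.2, 0.8, -0.8]
width: 0.356
finger_force: 50.1
```

Emit:
arm_command(
  deltas=[
    [-1,0,0,0,0,0,0],
    [-1,0,0,0,0,0,0],
    [-1,0,0,0,0,0,0],
    [-1,0,0,-20,0,0,0],
    [-1,0,0,-20,0,0,0],
  ],
)

```text
time: 27.72
tcp_pos: [0.4745, 0.0521, 0.4186]
tcp_rot: [-179.9, -0.0, 90.2]
ft_force: [1.3, 0.2, 0.3]
width: 0.994
finger_force: 0.0
```

Emit:
arm_command(
  deltas=[
    [-1,0,0,0,0,0,0],
    [-1,0,0,0,0,0,0],
  ],
)

```text
time: 27.88
tcp_pos: [0.4752, 0.0522, 0.4197]
tcp_rot: [179.9, -0.0, 90.2]
ft_force: [0.2, 0.1, -0.5]
width: 1.003
finger_force: 0.0
```

```bash
python3 -c "
from h import *
save('wrist','w10');carts()"
```

```text
[0.4747 0.0517 0.4183] [-180.     0.    90.2] q7 -23.0
p 0.95 c [476.6  45.6] size [62.6 33.6] axis 85.8 -> turn az 4.4 tool dx,dy now [-6.1  1.9] after turn [-5.9  2.3]
p 0.69 c [462.2  41. ] size [65.2  8.8] axis -75.3 -> turn az 165.5 tool dx,dy now [-10.6 -12.6] after turn [ 7.1 14.8]
```

Emit:
arm_command(
  deltas=[
    [-1,30,10,0,0,0,0],
    [-1,38,10,0,0,0,0],
    [-1,38,11,0,0,0,0],
    [-1,38,11,0,0,0,0],
    [-1,38,11,0,0,0,0],
  ],
)

```text
time: 28.5
tcp_pos: [0.5277, 0.2351, 0.4178]
tcp_rot: [-179.9, 0.0, 90.1]
ft_force: [1.2, -0.6, 0.3]
width: 1.002
finger_force: 0.0
```

Emit:
arm_command(
  deltas=[
    [-1,38,11,0,0,0,0],
    [-1,38,11,0,0,0,0],
    [-1,38,11,0,0,0,0],
    [-1,33,7,0,0,0,0],
    [-1,0,0,0,0,0,-7],
  ],
)

```text
time: 28.92
tcp_pos: [0.5651, 0.388, 0.4169]
tcp_rot: [-179.8, -0.2, 97.4]
ft_force: [-3.4, -0.9, -0.5]
width: 1.001
finger_force: 0.0
```

Emit:
arm_command(
  deltas=[
    [-1,0,0,0,0,0,-7],
    [-1,0,0,0,0,0,-7],
    [-1,0,0,0,0,0,-7],
    [-1,0,0,0,0,0,-7],
    [-1,0,0,0,0,0,-7],
  ],
)

```text
time: 29.33
tcp_pos: [0.5671, 0.3806, 0.4175]
tcp_rot: [-179.9, -0.0, 132.5]
ft_force: [-0.1, 0.9, 0.1]
width: 0.999
finger_force: 0.0
```

Emit:
arm_command(
  deltas=[
    [-1,0,0,0,0,0,-7],
    [-1,0,0,0,0,0,-7],
    [-1,0,0,0,0,0,-7],
    [-1,0,0,0,0,0,-7],
    [-1,0,0,0,0,0,-7],
  ],
)

```text
time: 29.75
tcp_pos: [0.5671, 0.3805, 0.4176]
tcp_rot: [-179.9, -0.1, 167.5]
ft_force: [-0.1, 0.1, -0.5]
width: 1.003
finger_force: 0.0
```

Emit:
arm_command(
  deltas=[
    [-1,0,0,20,0,0,-7],
    [-1,0,0,20,0,0,-7],
    [-1,0,0,0,0,0,-7],
    [-1,0,0,0,0,0,0],
    [-1,0,0,0,0,0,0],
  ],
)

```text
time: 30.17
tcp_pos: [0.5672, 0.3806, 0.3779]
tcp_rot: [180.0, -0.1, -172.1]
ft_force: [0.2, -0.0, 0.2]
width: 0.999
finger_force: 0.0
```

```bash
python3 -c "
from h import *
carts()"
```

```text
[0.5672 0.3808 0.3786] [ 180.    -0.  -172.1] q7 32.0
p 0.87 c [574.9 381.8] size [71.3 31.6] axis 8.4 -> turn az -180.5 tool dx,dy now [-7.8 -0.1] after turn [7.8 0.1]
mid 0.89 [0.5685 0.3779 0.009 ]
```

Emit:
arm_command(
  deltas=[
    [-1,-2,0,40,0,0,0],
    [-1,0,0,41,0,0,0],
    [-1,0,0,41,0,0,0],
    [-1,0,0,41,0,0,0],
    [-1,0,0,24,0,0,0],
  ],
)

```text
time: 30.73
tcp_pos: [0.5686, 0.3797, 0.1877]
tcp_rot: [-179.8, -0.1, -172.0]
ft_force: [-0.5, -0.2, -1.3]
width: 0.999
finger_force: 0.0
```

Emit:
arm_command(
  deltas=[
    [-1,0,0,9,0,0,0],
    [0,0,0,0,0,0,0],
    [1,0,0,0,0,0,0],
    [1,0,0,0,0,0,0],
    [1,0,0,0,0,0,0],
  ],
  force=50,
)

```text
time: 31.15
tcp_pos: [0.5697, 0.3817, 0.1853]
tcp_rot: [179.9, 0.2, -171.9]
ft_force: [0.6, 1.4, 0.5]
width: 0.455
finger_force: 0.0
```

Emit:
arm_command(
  deltas=[
    [1,0,0,0,0,0,0],
    [1,0,0,0,0,0,0],
    [1,0,0,0,0,0,0],
  ],
)

```text
time: 31.4
tcp_pos: [0.5697, 0.3815, 0.1853]
tcp_rot: [179.9, 0.2, -171.9]
ft_force: [-0.3, 0.3, 8.7]
width: 0.355
finger_force: 49.3
```

Emit:
arm_command(
  deltas=[
    [1,0,0,-25,0,0,0],
    [1,0,0,-40,0,0,0],
    [1,0,0,-40,0,0,0],
    [1,0,0,-40,0,0,7],
    [1,0,0,-40,0,0,7],
  ],
)

```text
time: 31.82
tcp_pos: [0.5688, 0.3807, 0.3707]
tcp_rot: [179.9, 0.0, 173.9]
ft_force: [1.0, -0.3, 0.0]
width: 0.347
finger_force: 49.9
```

Emit:
arm_command(
  deltas=[
    [1,0,0,-25,0,0,7],
    [1,0,0,0,0,0,7],
    [1,0,0,0,0,0,7],
    [1,0,0,0,0,0,7],
    [1,0,0,0,0,0,7],
  ],
)

```text
time: 32.23
tcp_pos: [0.5688, 0.3809, 0.3943]
tcp_rot: [179.9, 0.0, 138.8]
ft_force: [-0.0, 0.1, -0.7]
width: 0.349
finger_force: 50.0
```

Emit:
arm_command(
  deltas=[
    [1,0,0,0,0,0,7],
    [1,0,0,0,0,0,7],
    [1,0,0,0,0,0,7],
    [1,0,0,0,0,0,7],
    [1,0,0,0,0,0,7],
  ],
)

```text
time: 32.65
tcp_pos: [0.5688, 0.381, 0.394]
tcp_rot: [179.9, -0.0, 103.8]
ft_force: [-0.3, 0.5, -1.4]
width: 0.351
finger_force: 50.0
```

Emit:
arm_command(
  deltas=[
    [1,0,0,0,0,0,7],
    [1,0,0,0,0,0,7],
    [1,-20,-15,0,0,0,0],
    [1,-34,-20,0,0,0,0],
    [1,-34,-20,0,0,0,0],
  ],
)

```text
time: 33.07
tcp_pos: [0.5129, 0.2929, 0.3933]
tcp_rot: [180.0, -0.1, 90.2]
ft_force: [1.2, -0.4, -0.8]
width: 0.354
finger_force: 49.9
```

Emit:
arm_command(
  deltas=[
    [1,-36,-20,0,0,0,0],
    [1,-36,-15,0,0,0,0],
    [1,-38,-5,0,0,0,0],
    [1,-38,0,0,0,0,0],
    [1,0,0,0,0,0,0],
  ],
)

```text
time: 33.48
tcp_pos: [0.4747, 0.1372, 0.3931]
tcp_rot: [180.0, 0.3, 89.6]
ft_force: [0.4, -1.0, -0.7]
width: 0.356
finger_force: 50.0
```

Emit:
arm_command(
  deltas=[
    [1,-38,0,0,0,0,0],
    [1,-38,0,0,0,0,0],
    [1,-17,0,5,0,0,0],
    [1,0,0,8,0,0,0],
    [1,0,0,0,0,0,0],
  ],
)

```text
time: 33.9
tcp_pos: [0.4745, 0.0508, 0.3794]
tcp_rot: [-180.0, 0.0, 90.0]
ft_force: [-0.3, 1.5, -0.2]
width: 0.355
finger_force: 50.0
```

Emit:
arm_command(
  deltas=[
    [1,0,0,0,0,0,0],
    [-1,0,0,0,0,0,0],
    [-1,0,0,0,0,0,0],
    [-1,0,0,0,0,0,0],
    [-1,0,0,-20,0,0,0],
  ],
)

```text
time: 34.32
tcp_pos: [0.474, 0.0518, 0.3975]
tcp_rot: [-179.7, 0.0, 90.2]
ft_force: [-0.2, -0.5, 0.0]
width: 0.902
finger_force: 0.0
```

Emit:
arm_command(
  deltas=[
    [-1,0,0,-20,0,0,0],
    [-1,0,0,0,0,0,0],
    [-1,0,0,0,0,0,0],
  ],
)

```text
time: 34.57
tcp_pos: [0.4752, 0.0523, 0.4207]
tcp_rot: [179.9, -0.0, 90.2]
ft_force: [-0.6, 0.2, 0.1]
width: 0.996
finger_force: 0.0
```

```bash
python3 - <<'E'
from h import *
carts()
marks('wrist',dict(shutter_tab=.207,box_tab=.109,chute_mouth=.186)); a=cv2.imread('pics/last.png')
marks('top',dict(shutter_tab=.207))
b=cv2.imread('pics/last.png')
marks('scene',dict(cart1_mid=.009,shutter_tab=.207,pin_head=.05),4)
c=cv2.imread('pics/last.png')
cv2.imwrite('pics/v11.png',np.vstack([cv2.resize(a[60:],(512,324)),np.hstack([cv2.resize(b[130:300,80:330],(256,174)),cv2.resize(c[130:340,150:406],(256,210))[:174]])]))
E
```

```text
[0.4749 0.052  0.4198] [180.    0.   90.2] q7 -23.0
p 0.68 c [ 493.7 -133.9] size [194.5   8.3] axis 0.1 -> turn az 90.0 tool dx,dy now [-186.    18.2] after turn [ 18.3 185.9]
mid 0.73 [0.4705 0.0405 0.009 ]
[0.4747 0.0516 0.419 ] [-1.7993e+02  1.0000e-02  9.0150e+01]
box_tab 0.96 [296.3 256.2] [ 0.4757 -0.0789  0.109 ]
chute_mouth 0.78 [209.8 254.4] [0.4735 0.0507 0.186 ]
chute_mouth 0.54 [221.  410.9] [0.5856 0.0425 0.186 ]
[0.4748 0.0516 0.4193] [-179.95    0.     90.14]
shutter_tab 0.64 [236.2 288.4] [ 0.475  -0.0845  0.207 ]
shutter_tab 0.61 [197.9 234.4] [0.5725 0.0526 0.207 ]
[0.4749 0.0516 0.4195] [-179.97    0.     90.14]
cart1_mid 0.43 [216.2 296.3] [0.4386 0.004  0.009 ]
shutter_tab 0.69 [181.8 271. ] [0.5762 0.0614 0.207 ]
shutter_tab 0.23 [224.9 298. ] [0.6342 0.2561 0.207 ]
pin_head 0.63 [202.1 245.1] [ 0.5644 -0.1018  0.05  ]
pin_head 0.17 [324.5 288.2] [0.7346 0.3639 0.05  ]
```

View pics/v11.png

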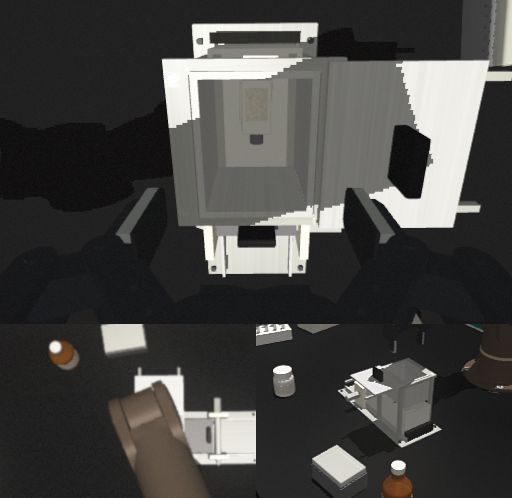

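Emit:
arm_command(
  deltas=[
    [1,0,30,0,0,0,0],
    [1,0,40,0,0,0,0],
    [1,0,40,0,0,0,0],
    [1,1,22,0,0,0,0],
    [1,0,0,0,0,0,0],
  ],
)

```text
time: 35.63
tcp_pos: [0.6107, 0.0522, 0.4185]
tcp_rot: [180.0, -0.1, 90.0]
ft_force: [-1.4, 0.3, -0.4]
width: 0.3
finger_force: 0.0
```

Emit:
arm_command(
  deltas=[
    [1,0,0,0,0,0,0],
    [1,0,0,0,0,0,0],
    [1,0,0,24,0,0,0],
    [1,0,0,22,0,0,0],
    [1,0,0,0,0,0,0],
  ],
)

```text
time: 36.05
tcp_pos: [0.6047, 0.0522, 0.3703]
tcp_rot: [-179.7, 0.1, 90.2]
ft_force: [-2.0, -0.4, -1.1]
width: -0.001
finger_force: 0.0
```

Push towards −x (tool −y).

Emit:
arm_command(
  deltas=[
    [1,0,-10,0,0,0,0],
    [1,0,-15,0,0,0,0],
    [1,0,-20,0,0,0,0],
    [1,0,-20,0,0,0,0],
    [1,0,0,0,0,0,0],
  ],
)

```text
time: 36.47
tcp_pos: [0.5386, 0.0532, 0.3751]
tcp_rot: [-180.0, 0.1, 90.2]
ft_force: [-1.1, -0.2, 0.1]
width: 0.004
finger_force: 0.0
```

Emit:
arm_command(
  deltas=[
    [1,0,-15,0,0,0,0],
    [1,0,-12,0,0,0,0],
    [1,0,-8,0,0,0,0],
    [1,0,0,0,0,0,0],
  ],
)

```text
time: 36.8
tcp_pos: [0.5058, 0.0529, 0.3748]
tcp_rot: [180.0, 0.0, 90.2]
ft_force: [-0.9, -0.3, 0.6]
width: 0.001
finger_force: 0.0
```

Emit:
arm_command(
  deltas=[
    [1,0,-4,0,0,0,0],
    [1,0,-3,0,0,0,0],
    [1,0,0,0,0,0,0],
  ],
)

```text
time: 37.05
tcp_pos: [0.4999, 0.0528, 0.3739]
tcp_rot: [180.0, -0.0, 90.1]
ft_force: [0.8, -0.4, -1.2]
width: 0.001
finger_force: 0.1
```

Emit:
arm_command(
  deltas=[
    [1,0,-3,0,0,0,0],
    [1,0,-2,0,0,0,0],
    [1,0,0,0,0,0,0],
  ],
)

```text
time: 37.3
tcp_pos: [0.4947, 0.0527, 0.3736]
tcp_rot: [-180.0, -0.0, 90.1]
ft_force: [1.0, -0.0, 0.5]
width: -0.006
finger_force: 0.3
```

Emit:
arm_command(
  deltas=[
    [1,0,-2,0,0,0,0],
    [1,0,-2,0,0,0,0],
    [1,0,0,0,0,0,0],
  ],
)

```text
time: 37.55
tcp_pos: [0.4924, 0.0525, 0.374]
tcp_rot: [179.7, -0.1, 90.1]
ft_force: [10.6, 1.7, -8.6]
width: -0.002
finger_force: 5.7
```

Emit:
arm_command(
  deltas=[
    [1,0,-2,0,0,0,0],
    [1,0,-1,0,0,0,0],
    [1,0,0,0,0,0,0],
  ],
)

```text
time: 37.8
tcp_pos: [0.4913, 0.0523, 0.3744]
tcp_rot: [179.4, -0.1, 90.1]
ft_force: [22.5, 1.2, -15.8]
width: 0.0
finger_force: 11.0
```

Emit:
arm_command(
  deltas=[
    [1,0,10,0,0,0,0],
    [1,0,15,0,0,0,0],
    [1,0,5,-30,0,0,0],
    [1,0,0,-40,0,0,0],
    [1,0,0,-30,0,0,0],
  ],
)

```text
time: 38.22
tcp_pos: [0.5179, 0.0529, 0.4753]
tcp_rot: [-179.9, -0.0, 90.2]
ft_force: [2.1, 0.5, 0.5]
width: 0.001
finger_force: 0.0
```

Emit:
arm_command(
  deltas=[
    [1,-20,0,-20,0,0,0],
    [1,-35,0,0,0,0,0],
    [1,-35,0,0,0,0,0],
    [1,0,0,0,0,0,0],
    [1,0,0,0,0,0,0],
  ],
)

```text
time: 38.63
tcp_pos: [0.5179, -0.0396, 0.4931]
tcp_rot: [-179.9, 0.0, 89.9]
ft_force: [-0.0, 1.4, 0.0]
width: 0.0
finger_force: 0.0
```

```bash
python3 - <<'E'
from h import *
marks('wrist',dict(shutter_tab=.207,box_tab=.109,pin_head=.05,pin_tip=.05)); 
marks('scene',dict(cart1_mid=.009,shutter_tab=.207,pin_head=.05),4)
marks('top',dict(cart1_mid=.009,shutter_tab=.207),4)
for c in ('top','scene'):
  for q in env.regions_of('cart1',c): print(c,q['p'],q['extent'])
E
```

```text
[ 0.5179 -0.0377  0.4933] [-1.7991e+02 -2.0000e-02  9.0040e+01]
shutter_tab 0.79 [ 76.6 202.3] [0.4757 0.0524 0.207 ]
box_tab 0.77 [194.7 223.6] [ 0.4789 -0.0776  0.109 ]
pin_head 0.69 [197.9 287.5] [ 0.5635 -0.1019  0.05  ]
pin_tip 0.71 [199.1 169.5] [ 0.3952 -0.104   0.05  ]
[ 0.5181 -0.036   0.4936] [-1.7998e+02 -2.0000e-02  9.0260e+01]
cart1_mid 0.43 [214.  299.5] [ 4.225e-01 -3.000e-04  9.000e-03]
cart1_mid 0.38 [169.  296.1] [ 0.2462 -0.2515  0.009 ]
shutter_tab 0.98 [170.9 303.2] [0.4667 0.0603 0.207 ]
pin_head 0.53 [204.1 245.1] [ 0.5704 -0.0918  0.05  ]
[ 0.5181 -0.0368  0.4937] [-180.      0.     90.18]
shutter_tab 0.94 [235.3 233. ] [0.4771 0.0553 0.207 ]
scene 0.53 [287.4, 210.2, 22.9, 11.9]
scene 0.2 [233.0, 162.6, 100.6, 93.0]
```

```bash
python3 -c "
from cell import env
print(env.hand_in())"
```

```text
the job is handed in; nothing more can be done
None
```

I handed the job in at about 39 s on the robot's clock: the box is home, the pin is in to its head, all three cartridges found are in the box and the shutter is closed; `hand_in()` returned no verdict.

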